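# Load the spray turntable

### The arm

A 6-joint arm with a two-finger parallel gripper is mounted at the origin on a cart in front of the work surface, level with it; the furniture and walls round the work are solid. World frame = base frame: x ahead of the robot, y to its left, z up, the work surface at z = 0. Lengths are in mm, angles in rad, forces in N, time in s.
With the tool pointing down it reaches from about 350 to 875 mm from the base axis. Payload 4.2 kg.
Tool frame: the origin (TCP) lies at the very end of the fingers, on their centre line; the grasp point (between the pads) lies 19 mm behind it (arm.tcp_to_grasp is the x of the grasp point in the tool frame, in mm); x points along the fingers, z is the direction in which the jaws open and shut, and the axes are right-handed (so a half turn about x gives the same grasp; the last joint's range is limited). The gripper opens to 85 mm and grips with 20 to 120 N. Pads are 22 mm wide; open, the fingers measure 114 mm over their backs; the gripper's body (76 mm by 85 mm) begins 54 mm behind the grasp point. The pads swing forward as they close: fully open they stand 13 mm farther back than shut.
Start: joints at [-0.921, 0.385, 0.008, 0, -1.194, -0.259], TCP at [238.093, -577.85, 231.312] pointing down, gripper open.
Joint ranges: [-3.14, 3.14], [-1.21, 2.06], [-1.07, 1.41], [-3.16, 2.05], [-2.99, -0.16], [-3.1, 3.1]. Speed limits (rad/s): [2.79, 2.79, 3.14, 3.14, 3.14, 3.14].

### API

Orientations are given as a unit quaternion [x, y, z, w].
In Python, from bench import status, get_image, job, arm gives the robot as it stands.
- The arm moves only by the tool apply_moves, never from a script. Its argument "targets" is text: rows parted by semicolons, each of 5 numbers parted by spaces: the shift along the tool's x, y, z in mm, then the turn about the tool's x in degrees, then the gripper's target within -1 to 1 (shut at 1, half-way at 0, fully open at -1). In form: dx dy dz spin hand; .... A call has 1 to 10 rows; each row is the pose to reach, as a shift and turn from the pose commanded when the call began, along the tool's axes at that moment; what a row does not reach only later rows make up. A row lasts 1/12 s, in which the tool goes at most 41.7 mm and 7.16 degrees, less where a joint would pass 70% of its speed; a pose out of reach is approached as far as the arm can. A call with a gripper value outside its range is refused whole. The fingers move at their own pace and stop on an object; the grip force is fixed at half the most. Time passes only in rows, so rows that repeat a pose let the fingers close. It gives the time, the measured TCP pose, the force and the opening at its end, in the units of the state.
- status.read_state(): the state, without advancing time (a new reading comes with each control period).
- get_image(name): name is "scene" or "top" or "wrist"; returns a dict with "img" (384x512x3 uint8, red, green, blue), "mtx" (3x3 intrinsics, pixels), "world_from_camera" (4x4, takes a point from camera to world coordinates). Camera axes: x right, y down, z forward; pixel columns grow to the right and rows downward; lengths in mm; the calibration is good to about 2 mm. A picture is of the moment at which its call begins. There is no depth.
- job.job_done(): hands the job in, once; it reports no verdict.
The state is a dict: "clock": time; "joints": joint angles; "joint_vel": joint speeds; "joint_efforts": joint torques, N m; "position": TCP position; "ee_rot": TCP orientation; "contact_force": force on the tool from outside, world axes, zero at the start; "wrist_torque": the same for the moment, N m; "gripper_width": finger opening in mm.
Only numpy, scipy, OpenCV 4.12 (cv2) and the standard library are available. Lean on these libraries where they do the work, as an engineer would, in place of code of your own. Each camera call takes 0.05 s, during which the arm holds its last target.

### The job

Load the free-turning spray turntable: the thick black cap goes on the sloping rest whose tall keeper has two brass studs, the thin black cap on the one whose low keeper has one stud. Lay each flat on its slope and slide it down under the keeper until you feel it touch both stop posts, but do not shove the stop along: it is set for this job and only lightly clamped. The turntable has no brake and is already set at its angle for the spray gun, so do not let it turn, and leave the domed cap, the bracket and the grey screwdriver where they are.

Things in the scene. Friction and masses are not known exactly. Their poses are not given: they have to be found in the camera images.
- thick_cap_center (a point): Centre of the thick black cap, half-way up: a plain solid round disc, 54 mm across (52 mm at the grip), 19 mm high, 25 g, lying flat in the tray, underside at the tray floor. Its z axis is the cap's axis, pointing out of the face that is up at the start.
- thin_cap_center (a point): Centre of the thin black cap, half-way up: a plain solid round disc, 52 mm across (50 mm at the grip), 12 mm high, 25 g, lying flat in the tray. Its z axis is the cap's axis, pointing out of the face that is up at the start.
- rest_tall: Rest for the thick cap: sloping tongue, 104x44 mm, rubber-faced so that the cap does not slide down by itself, tilted 30 degrees, facing outward and up; turns with the deck. Origin on its face: with the stop at its lowest setting, a cap's underside is centred here when home. x: up the slope toward the turntable axis, y: level, sideways, z: square out of the slope. The face ends 32 mm below the origin.
- top_end_tall (a point): Middle of the upper end of this rest's tongue, 72 mm up from its origin. Near the lower end stand two 8 mm posts (the stop) under a keeper bridge with two brass studs, 43 mm wide, 3 mm thick, 22.5 mm off the face, which covers the lowest 15 mm of the cap when home. The stop stands 0 to 20 mm up from its lowest setting (place not reported: feel for it); it slips along the slope at 5 N.
- rest_low: Rest for the thin cap: sloping tongue, 104x44 mm, rubber-faced so that the cap does not slide down by itself, tilted 30 degrees, facing outward and up; turns with the deck. Origin on its face: with the stop at its lowest setting, a cap's underside is centred here when home. x: up the slope toward the turntable axis, y: level, sideways, z: square out of the slope. The face ends 32 mm below the origin.
- top_end_low (a point): Middle of the upper end of this rest's tongue, 72 mm up from its origin. Near the lower end stand two 8 mm posts (the stop) under a keeper bridge with one brass stud, 42 mm wide, 3 mm thick, 15.5 mm off the face, which covers the lowest 15 mm of the cap when home. The stop stands 0 to 20 mm up from its lowest setting (place not reported: feel for it); it slips along the slope at 5 N.
- deck_mark (a point): Dark index rib on the turntable's rim, between the two rests to be loaded, 126 mm from the axis. The deck is a grey steel disc 260 mm across, upper face 47 mm above the tray floor; at its centre a black knob, 40 mm across, up to 98 mm above the floor. A third rest, on the far side, is already loaded.
- deck_plate (a joint): Angle of the free turntable deck, rad, growing anticlockwise seen from above. It turns almost without friction and has no spring and no detent.
- domed_cap_center (a point): Centre of the domed cream cap (56 mm across, 28 mm high) lying among the others: not to be loaded, leave it alone.
- bracket_center (a point): Yellow zinc bracket, 63x43x36 mm: leave it alone.
- driver_center (a point): Grey screwdriver, 148 mm long, 30 mm thick: leave it alone.
Things that resemble listed ones, but are neither listed nor needed, are in the scene too. Leave any orange look-alike of the part that bears thin_cap_center alone.

How it is judged:
By the outcome, as a careful person would: the job done as asked, in the order asked, and still so for the second after the job is handed in, with the robot touching nothing.
It also fails if it takes over 64 s, if anything falls off the work surface, if the arm or the gripper's body presses on something with over 40 N, if the wrist force passes 120 N, or if a joint passes its speed limit or range.

## Working session

There is one attempt and no reset: what is moved stays moved. The work goes in short steps, Python scripts to look and compute and a tool call to move; the robot and the scene stay as the last step left them, time stands still between calls to the robot, and variables do not carry over. Pictures are saved under pics/ and viewed, and the job is handed in when it is done.

Besides the shell and the picture viewer there is one more tool, called after ">>>" as name(argument=value, ...), one argument or row to a line, values as JSON. apply_moves: Moves the arm, as the interface text tells. Its arguments: {"type":"object","properties":{"targets":{"type":"string"}},"required":["targets"]}

```bash
mkdir -p pics; ls; python3 - <<'E'
from bench import status,get_image,job,arm
import cv2,numpy as np
print(status.read_state()); print([a for a in dir(arm) if a[0]!='_'])
for n in ["scene","top","wrist"]:
    d=get_image(n); cv2.imwrite(f"pics/{n}0.png",cv2.cvtColor(d["img"],cv2.COLOR_RGB2BGR))
    print(n,d["mtx"].tolist(),np.round(d["world_from_camera"],4).tolist())
E
```

```text
pics
{'clock': 0.0, 'joints': array([-9.21383584e-01,  3.85555485e-01,  6.62556466e-03, -5.01853342e-04,
       -1.19398707e+00, -2.58613359e-01]), 'joint_vel': array([ 0.00248852, -0.00054301,  0.0012434 , -0.00052944, -0.00057397,
       -0.00038733]), 'joint_efforts': array([ 1.00131520e-04, -3.92287159e+01,  1.88399345e+01,  4.18608338e+00,
       -4.69559236e-03, -8.62824862e-06]), 'position': array([ 237.88491566, -577.32933219,  230.22169742]), 'ee_rot': array([-0.5868723 ,  0.39306003,  0.58818294,  0.3938598 ]), 'contact_force': array([ 0.39410761, -0.05787883, -0.57681633]), 'wrist_torque': array([-0.03830044, -0.06274515, -0.01988197]), 'gripper_width': 85.53843880624724}
['IKError', 'tcp_to_grasp']
scene [[478.0472429779291, 0.0, 251.25506635387546], [0.0, 478.0472429779291, 195.66384514641365], [0.0, 0.0, 1.0]] [[-0.8895, -0.2216, 0.3995, 110.4595], [-0.4568, 0.4097, -0.7896, 902.4231], [0.0113, -0.8849, -0.4657, 586.0515], [0.0, 0.0, 0.0, 1.0]]
top [[392.0153388176059, 0.0, 258.1158232555686], [0.0, 392.0153388176059, 196.47108457381879], [0.0, 0.0, 1.0]] [[0.0075, -0.985, 0.1725, 371.8949], [-1.0, -0.007, 0.0039, 46.4247], [-0.0026, -0.1725, -0.985, 1130.3287], [0.0, 0.0, 0.0, 1.0]]
wrist [[288.9945773181944, 0.0, 256.769903420106], [0.0, 288.9945773181944, 194.42355731164744], [0.0, 0.0, 1.0]] [[-0.3804, 0.8753, 0.2985, 160.6016], [0.9248, 0.3594, 0.1247, -610.4591], [0.0018, 0.3234, -0.9462, 372.2683], [0.0, 0.0, 0.0, 1.0]]
```

View pics/scene0.png

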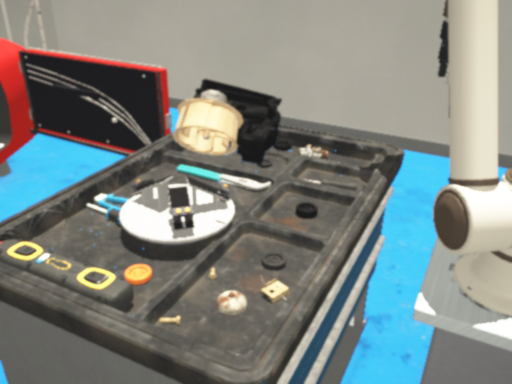

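View pics/top0.png

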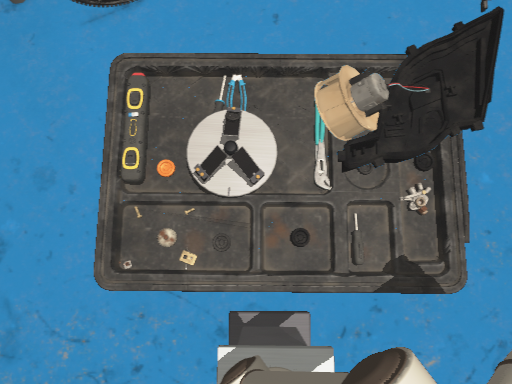

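View pics/wrist0.png

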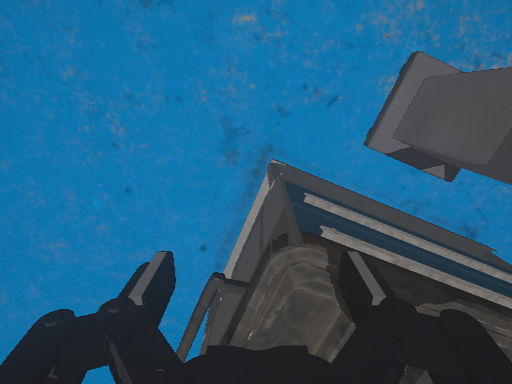

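```bash
python3 - <<'E'
import cv2
t=cv2.imread("pics/top0.png"); s=cv2.imread("pics/scene0.png")
cv2.imwrite("pics/t_deck.png",cv2.resize(t[100:205,175:290],None,fx=5,fy=5,interpolation=cv2.INTER_CUBIC))
cv2.imwrite("pics/t_tray.png",cv2.resize(t[195:280,110:340],None,fx=3.4,fy=3.4,interpolation=cv2.INTER_CUBIC))
cv2.imwrite("pics/s_deck.png",cv2.resize(s[160:255,90:250],None,fx=5,fy=5,interpolation=cv2.INTER_CUBIC))
cv2.imwrite("pics/s_tray.png",cv2.resize(s[190:330,150:340],None,fx=4,fy=4,interpolation=cv2.INTER_CUBIC))
E
```

```text
(no output)
```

View pics/t_deck.png

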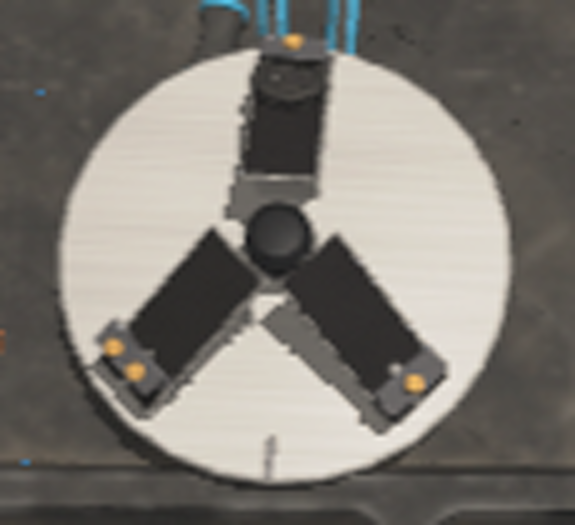

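View pics/t_tray.png

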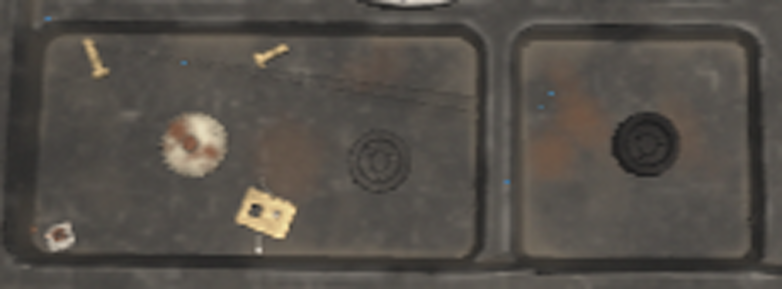

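View pics/s_deck.png

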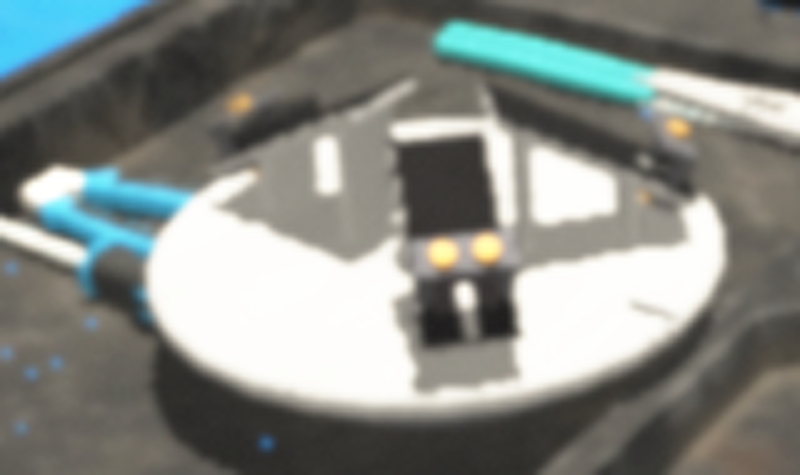

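View pics/s_tray.png

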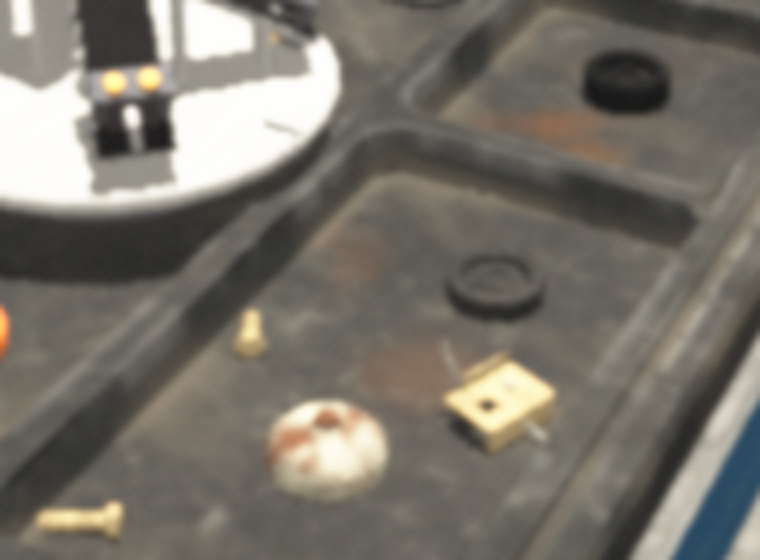

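```bash
cat > h.py <<'E'
import numpy as np,cv2
from scipy.spatial.transform import Rotation as R
from scipy.optimize import least_squares
def ray(d,uv):
    T=np.array(d["world_from_camera"]);K=np.array(d["mtx"])
    v=np.linalg.inv(K)@np.array([uv[0],uv[1],1.]);v=T[:3,:3]@v
    return T[:3,3],v/np.linalg.norm(v)
def atz(d,uv,z):
    o,v=ray(d,uv);return o+v*(z-o[2])/v[2]
def proj(d,P):
    T=np.array(d["world_from_camera"]);K=np.array(d["mtx"])
    P=np.atleast_2d(P);c=(P-T[:3,3])@T[:3,:3];p=c@K.T;return p[:,:2]/p[:,2:]
def tri(obs):
    A=np.zeros((3,3));b=np.zeros(3)
    for d,uv in obs:
        o,v=ray(d,uv);M=np.eye(3)-np.outer(v,v);A+=M;b+=M@o
    p=np.linalg.solve(A,b);return p,[proj(d,p)[0]-np.array(uv) for d,uv in obs]
def save(d,name,box=None,f=1):
    im=cv2.cvtColor(d["img"],cv2.COLOR_RGB2BGR)
    if box: x0,y0,x1,y1=box; im=im[y0:y1,x0:x1]
    cv2.imwrite("pics/"+name,cv2.resize(im,None,fx=f,fy=f,interpolation=cv2.INTER_CUBIC))
def st():
    from bench import status
    s=status.read_state();r=R.from_quat(s["ee_rot"]).as_matrix()
    return s,r
E
python3 - <<'E'
from h import *
from bench import get_image
import pickle
D={n:get_image(n) for n in("top","scene")};pickle.dump(D,open("d0.pkl","wb"))
s,r=st();print("R",r.round(4).tolist())
for n,b in(("top",(185,100,285,205)),("scene",(110,170,245,250))):
    im=D[n]["img"][b[1]:b[3],b[0]:b[2]].astype(int)
    m=((im[...,0]>190)&(im[...,2]<130)&(im[...,0]-im[...,2]>70)).astype(np.uint8)
    k,l,stt,c=cv2.connectedComponentsWithStats(m)
    for i in range(1,k): print(n,"stud",stt[i,4],c[i]+b[:2])
# caps centroid (dark) 
def blob(n,b,thr):
    im=cv2.cvtColor(D[n]["img"],cv2.COLOR_RGB2GRAY)[b[1]:b[3],b[0]:b[2]]
    m=(im<thr).astype(np.uint8);k,l,stt,c=cv2.connectedComponentsWithStats(m)
    i=1+np.argmax(stt[1:,4]);print(n,stt[i]+[b[0],b[1],0,0,0],c[i]+b[:2],np.median(im))
blob("top",(285,220,316,254),40);blob("scene",(290,195,325,225),40)
def deck(z):
    t=np.linspace(0,2*np.pi,120)
    c=np.stack([130*np.cos(t),130*np.sin(t),0*t],1)
E
```

```text
R [[-0.0005, -0.9246, -0.3808], [0.0009, -0.3808, 0.9246], [-1.0, 0.0001, 0.001]]
top stud 5 [233.2 107.6]
top stud 7 [197.28571429 169.        ]
top stud 6 [201.5 174. ]
top stud 8 [257.875 176.125]
scene stud 6 [137.83333333 180.16666667]
scene stud 6 [225.5 185.5]
scene stud 3 [187. 211.]
scene stud 3 [178.33333333 212.33333333]
top [296 230  12  11  24] [303.         233.08333333] 84.0
scene [297 209  19   9 112] [305.8125     213.75892857] 99.0
```

```bash
python3 - <<'E'
from h import *
import pickle
D=pickle.load(open("d0.pkl","rb"));t,s=D["top"],D["scene"]
print("thick top",tri([(t,(299.7,237)),(s,(306.6,207.6))]))
print("thin top",tri([(t,(221.1,242)),(s,(273.6,259.1))]))
for a,b,n in [((197.3,169),(178.3,212.1),"tallA"),((197.3,169),(187,211),"tallA?"),((201.5,174),(187,211),"tallB"),((201.5,174),(178.3,212.1),"B?"),((257.9,176.1),(225.5,185.5),"low"),((233.2,107.6),(137.8,180.2),"third")]:
    print(n,tri([(t,a),(s,b)]))
save(t,"td.png",(180,95,290,205),7);save(s,"sd.png",(110,165,245,255),5.9)
E
```

```text
thick top (array([450.44030875, -67.78795445,  18.84935439]), [array([0.07549881, 0.22731067]), array([-0.27516996, -0.03233433])])
thin top (array([435.484596  , 154.97101107,  10.4417789 ]), [array([0.04598536, 0.13386182]), array([-0.19220815, -0.02977409])])
tallA (array([625.49830975, 214.8456667 , 101.06382571]), [array([0.14216967, 0.28297087]), array([-0.40612083, -0.10600454])])
tallA? (array([616.60309783, 210.19155036, 106.20287046]), [array([1.46540348, 3.05962425]), array([-4.31348527, -1.17196899])])
tallB (array([611.87807423, 203.12628337, 101.37688321]), [array([0.10075008, 0.20602777]), array([-0.29285634, -0.07396792])])
B? (array([620.58473481, 207.90160455,  96.56099021]), [array([-1.29994444, -2.53435917]), array([3.66805652, 0.88718436])])
low (array([608.75307927,  51.23822326,  93.74800986]), [array([0.10847443, 0.2520105 ]), array([-0.31534948, -0.06994172])])
third (array([805.45696957, 121.95566875,  91.88771474]), [array([0.09382653, 0.17449196]), array([-0.22492282, -0.07244281])])
```

View pics/td.png

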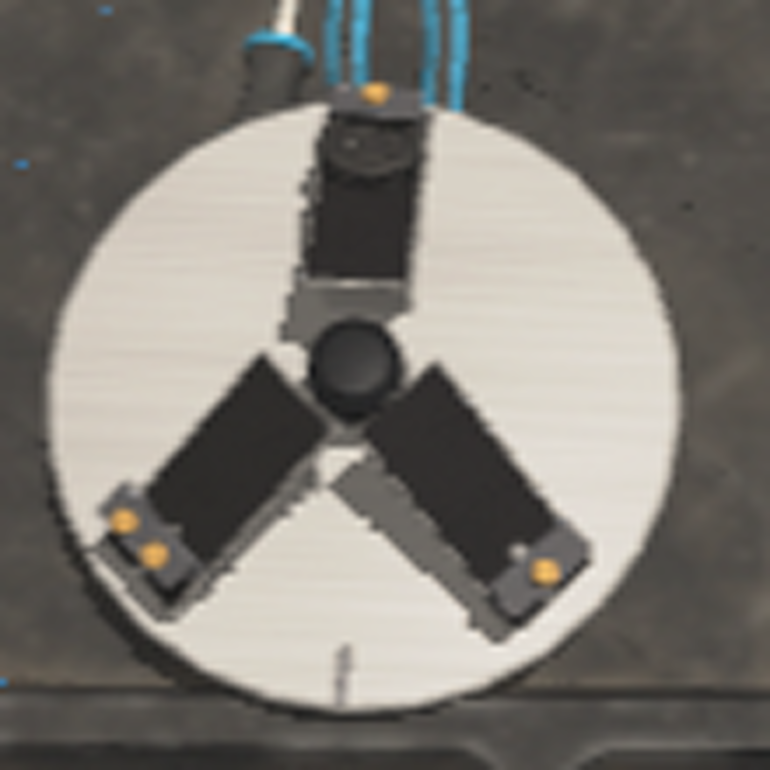

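View pics/sd.png

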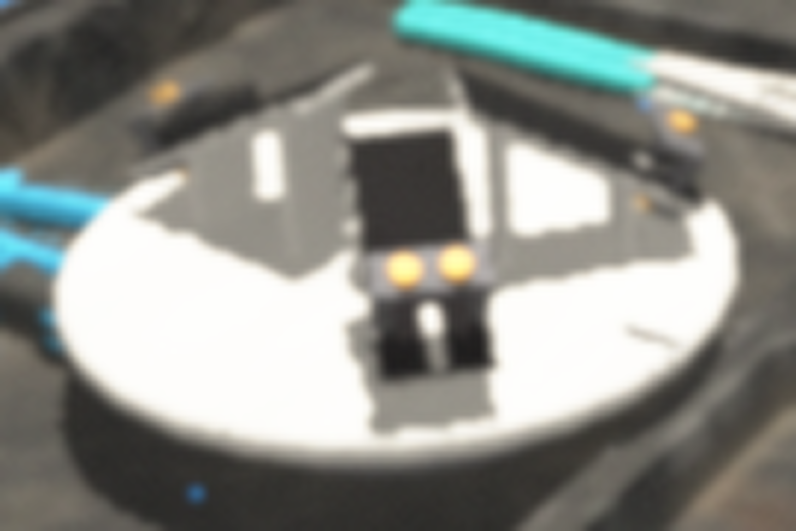

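```bash
python3 - <<'E'
from h import *
import pickle
D=pickle.load(open("d0.pkl","rb"));t,s=D["top"],D["scene"]
im=cv2.cvtColor(t["img"],cv2.COLOR_RGB2GRAY)[100:205,180:285]
m=(cv2.GaussianBlur(im,(0,0),.7)>140).astype(np.uint8)
c=max(cv2.findContours(m,cv2.RETR_EXTERNAL,cv2.CHAIN_APPROX_NONE)[0],key=len)[:,0]+[180,100]
h=cv2.convexHull(c.astype(np.int32))[:,0].astype(float)
P=np.array([atz(t,p,47) for p in h])
def f(q): return np.hypot(P[:,0]-q[0],P[:,1]-q[1])-q[2]
q=least_squares(f,[700,130,130],loss="soft_l1").x;print("deck",q,np.abs(f(q)).mean())
k=np.array([355,365])/7+[180,95]-.43
print("knob",atz(t,k,98))
ax=q[:2]
u=lambda x,y:np.array([x,y])/7+[180,95]-.43
for n,p in(("rib out",u(342,703)),("rib in",u(345,648))):
    w=atz(t,p,48);v=w[:2]-ax;print(n,w,np.hypot(*v),np.degrees(np.arctan2(v[1],v[0])))
for n,w in(("A",(625.5,214.85)),("B",(611.9,203.1)),("mid",(618.7,209)),("low",(608.75,51.24)),("third",(805.5,122))):
    v=np.array(w)-ax;print(n,np.hypot(*v),np.degrees(np.arctan2(v[1],v[0])))
# tongue corners top: tall (265,353),(330,430) ; low (435,362),(365,432)
for z in(105,110,115,120,125):
    o=[]
    for a,b in(((265,353),(330,430)),((435,362),(365,432))):
        A,B=atz(t,u(*a),z),atz(t,u(*b),z);mid=(A+B)/2;v=mid[:2]-ax
        o+=[np.hypot(*(A-B)[:2]).round(1),np.hypot(*v).round(1),np.degrees(np.arctan2(v[1],v[0])).round(1)]
    print(z,o)
E
```

```text
deck [691.87716519 127.24415227 128.48093221] 0.34842950422734326
knob [690.29217252 127.66600022  98.        ]
rib out [565.04481814 134.03047444  48.        ] 127.01377258340203 176.937238777305
rib in [587.5221428  133.28644989  48.        ] 104.52980463812285 176.68619644501018
A 109.91229510058186 127.15046734057455
B 110.22910952117948 136.51494898970012
mid 109.72199479794875 131.83075348485332
low 112.63550397229754 -137.56295454049814
third 113.74378982481717 -2.6425560805978585
105 [np.float64(40.2), np.float64(26.3), np.float64(123.4), np.float64(38.8), np.float64(24.3), np.float64(-132.7)]
110 [np.float64(40.0), np.float64(26.8), np.float64(126.7), np.float64(38.6), np.float64(25.5), np.float64(-134.7)]
115 [np.float64(39.8), np.float64(27.3), np.float64(129.8), np.float64(38.5), np.float64(26.8), np.float64(-136.5)]
120 [np.float64(39.6), np.float64(27.9), np.float64(132.8), np.float64(38.3), np.float64(28.1), np.float64(-138.1)]
125 [np.float64(39.4), np.float64(28.6), np.float64(135.7), np.float64(38.1), np.float64(29.4), np.float64(-139.6)]
```

```bash
cat >> h.py <<'E'
def plan(x,y,z,yaw=None):
    s,r=st();p=s["position"];d=r.T@(np.array([x,y,z])-p)
    yz=np.degrees(np.arctan2(r[1,2],r[0,2]));sp=0 if yaw is None else -((yaw-yz+180)%360-180)
    print("t",round(s["clock"],2),"pos",p.round(1),"yawz",yz.round(2),"F",s["contact_force"].round(2),"w",round(s["gripper_width"],1),"j",s["joints"].round(2),"\n  SHIFT",d.round(2),"spin",round(sp,2))
E
python3 -c "
from h import *
plan(450.5,-67.8,120,41.9)"
```

```text
t 0.25 pos [ 238.  -577.6  230.8] yawz 112.38 F [ 0.72 -0.2  -0.31] w 85.4 j [-0.92  0.39  0.01 -0.   -1.19 -0.26] 
  SHIFT [ 111.14 -390.67  390.39] spin 70.48
```

>>> apply_moves(
  targets="40 -390.7 390.4 70.5 -1;40 -390.7 390.4 70.5 -1;40 -390.7 390.4 70.5 -1;40 -390.7 390.4 70.5 -1;40 -390.7 390.4 70.5 -1;40 -390.7 390.4 70.5 -1;40 -390.7 390.4 70.5 -1;40 -390.7 390.4 70.5 -1;40 -390.7 390.4 70.5 -1;40 -390.7 390.4 70.5 -1",
)

```text
clock: 1.08
position: [381.4, -236.6, 204.9]
ee_rot: [-0.292, 0.644, 0.291, 0.644]
contact_force: [1.0, -0.0, 0.1]
gripper_width: 85.4
```

```bash
python3 -c "
from h import *
plan(450.5,-67.8,110,41.9)"
```

```text
t 1.08 pos [ 381.4 -236.6  204.9] yawz 48.71 F [ 0.99 -0.02  0.12] w 85.4 j [-0.19  0.11 -0.44 -0.   -1.02 -2.1 ] 
  SHIFT [ 94.89  59.47 172.39] spin 6.81
```

>>> apply_moves(
  targets="94.9 59.5 172.4 6.8 -1;94.9 59.5 172.4 6.8 -1;94.9 59.5 172.4 6.8 -1;94.9 59.5 172.4 6.8 -1;94.9 59.5 172.4 6.8 -1;94.9 59.5 172.4 6.8 -1;94.9 59.5 172.4 6.8 -1",
)

```text
clock: 1.67
position: [449.3, -67.5, 108.8]
ee_rot: [-0.256, 0.66, 0.256, 0.658]
contact_force: [0.1, -0.7, -0.8]
gripper_width: 85.2
```

```bash
python3 -c "
from h import *
from bench import get_image
import pickle
plan(450.5,-67.8,60,41.9)
w=get_image('wrist');t=get_image('top');save(w,'w1.png',None,1.5);pickle.dump((w,t),open('d1.pkl','wb'))
print(proj(w,[[450.5,-67.8,19],[450.5,-67.8,0]]))
plan(450.5,-67.8,60,41.9)
"
```

```text
t 1.67 pos [449.3 -67.5 108.8] yawz 42.42 F [ 0.05 -0.73 -0.8 ] w 85.2 j [ 0.21  0.24 -0.56 -0.   -0.77 -2.61] 
  SHIFT [48.79 -1.15  0.8 ] spin 0.52
[[258.94042791 199.70414699]
 [258.84629489 192.64848166]]
t 1.77 pos [449.3 -69.2 110. ] yawz 42.23 F [-0.01 -0.16  0.14] w 85.5 j [ 0.21  0.23 -0.56  0.   -0.77 -2.61] 
  SHIFT [50.    0.17  1.84] spin 0.33
```

View pics/w1.png

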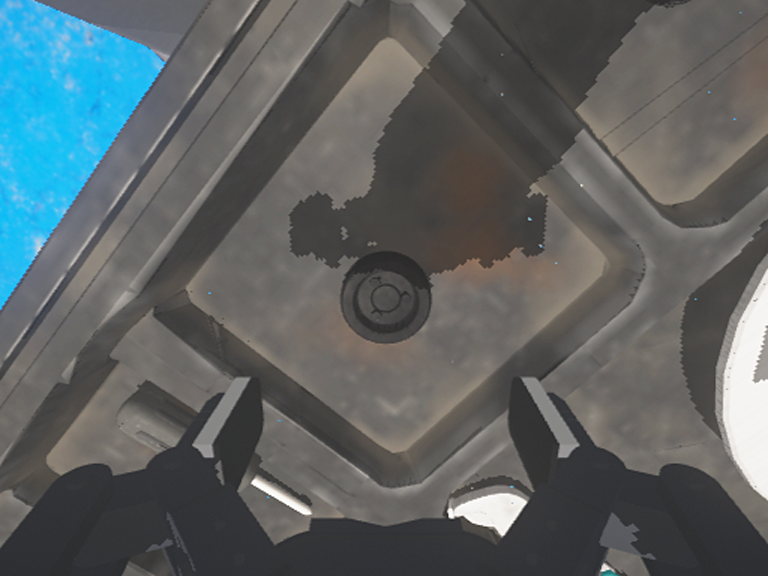

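```bash
python3 -c "
from h import *
import pickle
from bench import status
w,t=pickle.load(open('d1.pkl','rb'))
print(atz(w,(257.2,196.9),17),w['world_from_camera'][:3,3])
for i in range(2):print(status.read_state()['position'])
"
```

```text
[448.16642214 -67.45028439  17.        ] [393.10631887  -6.80551277 250.8344722 ]
[449.26435428 -69.15696715 110.00004408]
[449.26435428 -69.15696715 110.00004408]
```

```bash
python3 -c "
from h import *
plan(449.3,-67.7,2,41.9)"
```

```text
t 1.77 pos [449.3 -69.2 110. ] yawz 42.23 F [-0.01 -0.16  0.14] w 85.5 j [ 0.21  0.23 -0.56  0.   -0.77 -2.61] 
  SHIFT [108.     1.05   1.03] spin 0.33
```

>>> apply_moves(
  targets="40 1 1 0.3 -1;80 1 1 0.3 -1;100 1 1 0.3 -1;108 1 1 0.3 -1;108 1 1 0.3 -1;108 1 1 0.3 -1",
)

```text
clock: 2.27
position: [450.2, -68.3, 2.8]
ee_rot: [-0.253, 0.66, 0.252, 0.661]
contact_force: [0.3, -0.5, 1.0]
gripper_width: 85.8
```

```bash
python3 -c "
from h import *
plan(449.3,-67.7,2,41.9)"
```

```text
t 2.27 pos [450.2 -68.3   2.8] yawz 41.85 F [ 0.31 -0.51  0.95] w 85.8 j [ 0.21  0.42 -0.67  0.   -0.47 -2.62] 
  SHIFT [ 0.83  1.05 -0.3 ] spin -0.05
```

Close on the thick cap, then lift.

>>> apply_moves(
  targets="1 1 0 0 1;1 1 0 0 1;1 1 0 0 1;1 1 0 0 1;1 1 0 0 1;1 1 0 0 1;1 1 0 0 1;1 1 0 0 1",
)

```text
clock: 2.93
position: [449.7, -66.7, 2.7]
ee_rot: [-0.253, 0.659, 0.253, 0.661]
contact_force: [-1.8, 0.4, 10.1]
gripper_width: 49.5
```

>>> apply_moves(
  targets="-20 0 0 0 1;-60 0 0 0 1;-100 0 0 0 1;-140 0 0 0 1;-180 0 0 0 1;-190 0 0 0 1;-190 0 0 0 1",
)

```text
clock: 3.52
position: [451.0, -66.5, 195.7]
ee_rot: [-0.254, 0.656, 0.252, 0.664]
contact_force: [0.3, -0.0, -0.8]
gripper_width: 49.5
```

```bash
python3 -c "
from h import *
from bench import get_image
plan(449.3,-67.7,190,41.9)
w=get_image('wrist');save(w,'w2.png',None,1.5)
"
```

```text
t 3.52 pos [451.  -66.5 195.7] yawz 41.95 F [ 0.28 -0.02 -0.76] w 49.5 j [ 0.21  0.12 -0.45  0.   -0.99 -2.62] 
  SHIFT [ 5.68  0.26 -2.07] spin 0.05
```

View pics/w2.png

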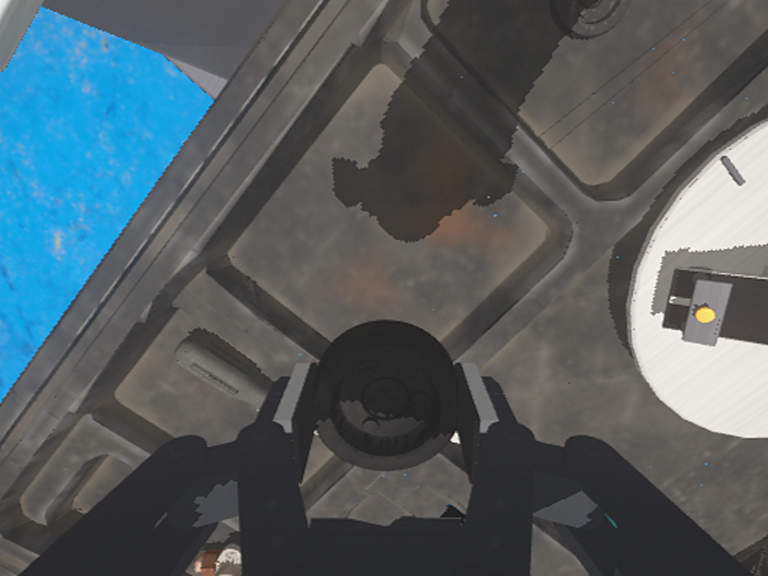

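```bash
python3 -c "
from h import *
plan(651.3,172.1,200,41.9)"
```

```text
t 3.57 pos [449.2 -66.6 193. ] yawz 41.91 F [ 0.07  0.06 -0.46] w 49.0 j [ 0.21  0.12 -0.45 -0.   -0.99 -2.62] 
  SHIFT [ -5.63  42.69 309.83] spin 0.01
```

>>> apply_moves(
  targets="-7 42.7 309.8 0 1;-7 42.7 309.8 0 1;-7 42.7 309.8 0 1;-7 42.7 309.8 0 1;-7 42.7 309.8 0 1;-7 42.7 309.8 0 1;-7 42.7 309.8 0 1;-7 42.7 309.8 0 1;-7 42.7 309.8 0 1;-7 42.7 309.8 0 1",
)

```text
clock: 4.4
position: [649.9, 172.4, 194.4]
ee_rot: [-0.253, 0.662, 0.253, 0.658]
contact_force: [-0.7, -0.0, -0.8]
gripper_width: 49.3
```

```bash
python3 -c "
from h import *
from bench import get_image
import pickle
plan(651.3,172.1,200,41.9)
w=get_image('wrist');save(w,'w3.png',None,1.5);pickle.dump(w,open('d3.pkl','wb'))
a=np.radians(131.9);ax=np.array([691.4,127.4])
print(w['world_from_camera'].round(3).tolist())
plan(651.3,172.1,200,41.9)
"
```

```text
t 4.4 pos [649.9 172.4 194.4] yawz 41.96 F [-0.68 -0.04 -0.8 ] w 49.3 j [ 0.5   0.49  0.09 -0.   -1.17 -2.91] 
  SHIFT [-5.59 -1.17  0.85] spin 0.06
[[0.744, 0.634, 0.211, 594.566], [0.668, -0.703, -0.243, 233.717], [-0.006, 0.322, -0.947, 336.522], [0.0, 0.0, 0.0, 1.0]]
t 4.45 pos [649.5 171.5 195.3] yawz 41.91 F [-0.17  0.16 -0.55] w 49.4 j [ 0.5   0.49  0.09 -0.   -1.17 -2.91] 
  SHIFT [-4.7  -0.73  1.72] spin 0.01
```

View pics/w3.png

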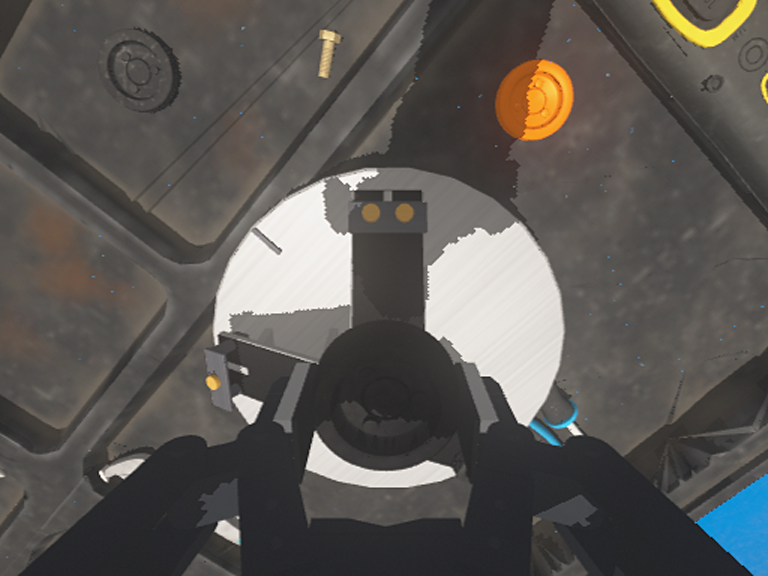

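```bash
python3 -c "
from h import *
import pickle
D=pickle.load(open('d0.pkl','rb'));t,s=D['top'],D['scene'];w=pickle.load(open('d3.pkl','rb'))
ax=np.array([691.4,127.4]);e=np.array([np.cos(np.radians(131.9)),np.sin(np.radians(131.9))])
im=w['img'];
for b in ((240,132,255,150),(262,132,277,150),(132,240,155,270)):
    c=im[b[1]:b[3],b[0]:b[2]].astype(int);m=(c[...,0]-c[...,2]>50);yy,xx=np.nonzero(m);print(xx.mean()+b[0],yy.mean()+b[1],m.sum())
for a,bb,c in(((197.3,169),(178.3,212.1),(269.2,141.2)),((201.5,174),(187,211),(247.2,141.2))):
    for o in([(t,a),(s,bb),(w,c)],[(t,a),(w,c)]):
        p,r=tri(o);v=p[:2]-ax;print(p.round(1),'r',(v@e).round(1),'lat',(v@[e[1],-e[0]]).round(1),np.round(r,1).tolist())
p,r=tri([(t,(257.9,176.1)),(s,(225.5,185.5)),(w,(141.8,254.3))]);print('low',p.round(1),np.round(r,1).tolist())
# tongue width -> depth : edges 352,425.5 at y=300 (x1.5)
uL=(352.5/1.5-.5,300.5/1.5-.5);uR=(425.5/1.5-.5,300.5/1.5-.5)
for z in(85,90,95,100,105):
    A,B=atz(w,uL,z),atz(w,uR,z);m=(A+B)/2;v=m[:2]-ax;print(z,np.linalg.norm(A-B).round(1),'r',(v@e).round(1),'lat',(v@[e[1],-e[0]]).round(2))
"
```

```text
246.8125 141.42857142857142 112
269.21238938053096 141.3716814159292 113
141.60759493670886 254.48101265822785 79
[625.  214.5 101.2] r 109.2 lat 8.8 [[0.2, 0.4], [-0.1, -0.2], [1.3, 0.1]]
[623.8 214.3 108.8] r 109.8 lat 7.7 [[-0.1, 0.2], [0.3, 0.8]]
[611.5 202.8 101.5] r 109.4 lat -9.1 [[0.2, 0.3], [-0.0, -0.2], [1.2, -0.1]]
[610.8 202.7 107.3] r 109.9 lat -9.8 [[-0.1, 0.1], [0.1, 0.4]]
low [608.2  51.7  93.7] [[-0.1, 0.4], [-0.2, 0.1], [0.1, 1.1]]
85 45.0 r 53.0 lat -0.5
90 44.1 r 54.8 lat -0.52
95 43.2 r 56.6 lat -0.53
100 42.3 r 58.4 lat -0.54
105 41.4 r 60.2 lat -0.55
```

>>> apply_moves(
  targets="5 -0.7 1.8 0 1;30 -0.7 1.8 0 1;55 -0.7 1.8 0 1;65 -0.7 1.8 0 1;65 -0.7 1.8 0 1;65 -0.7 1.8 0 1",
)

```text
clock: 4.95
position: [652.5, 171.7, 133.1]
ee_rot: [-0.253, 0.661, 0.253, 0.66]
contact_force: [0.3, -0.2, -0.4]
gripper_width: 49.4
```

```bash
python3 -c "
from h import *
from bench import get_image
import pickle
w=get_image('wrist');save(w,'w4.png',None,1.5);pickle.dump(w,open('d4.pkl','wb'))
plan(651.3,172.1,120,41.9)
"
```

```text
t 5.0 pos [653.2 172.2 134.2] yawz 41.9 F [-0.33  0.29  0.61] w 49.5 j [ 0.5   0.54  0.01  0.   -1.04 -2.91] 
  SHIFT [14.23  1.25 -1.5 ] spin 0.0
```

View pics/w4.png

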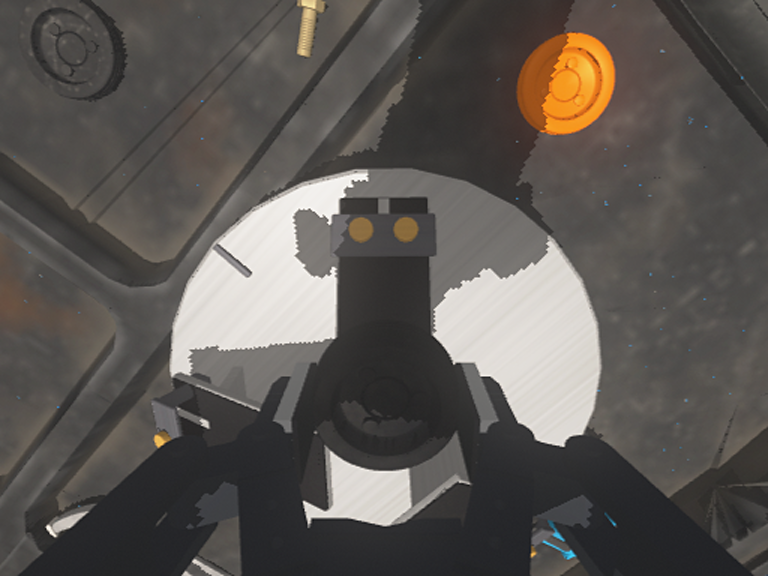

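```bash
python3 -c "
from h import *
import pickle
w=pickle.load(open('d4.pkl','rb'));T=w['world_from_camera'];K=w['mtx']
ax=np.array([691.4,127.4]);e=np.array([np.cos(np.radians(131.9)),np.sin(np.radians(131.9))])
def at(u,v,Z):
    c=np.array([((u+.5)/1.5-.5-K[0,2])/K[0,0]*Z,((v+.5)/1.5-.5-K[1,2])/K[1,1]*Z,Z]);p=T[:3,:3]@c+T[:3,3];q=p[:2]-ax;return p.round(1),'r',(q@e).round(1),'lat',(q@[e[1],-e[0]]).round(1)
print(at(383.5,230,174),at(384,300,203),at(383,250,176),T[:3,3])
g=cv2.cvtColor(w['img'],cv2.COLOR_RGB2GRAY);print(g[200,215:300].tolist());print(g[150,212:300].tolist())
"
```

```text
(array([617.8, 207.8, 102.3]), 'r', np.float64(108.9), 'lat', np.float64(-1.1)) (array([642.3, 180.6,  84.2]), 'r', np.float64(72.5), 'lat', np.float64(-1.0)) (array([623.1, 201.6, 103. ]), 'r', np.float64(100.9), 'lat', np.float64(-1.3)) [596.5608854  232.91201472 274.98138459]
[230, 231, 231, 230, 229, 229, 230, 231, 238, 168, 83, 62, 61, 61, 60, 58, 59, 57, 58, 57, 56, 55, 56, 55, 55, 54, 54, 53, 53, 53, 52, 51, 51, 51, 50, 49, 48, 49, 48, 49, 47, 48, 48, 48, 48, 48, 46, 47, 47, 47, 46, 47, 48, 47, 48, 48, 48, 48, 48, 48, 48, 50, 49, 49, 49, 50, 50, 50, 50, 51, 50, 58, 105, 116, 115, 116, 116, 116, 113, 120, 218, 230, 225, 223, 222]
[123, 122, 120, 120, 119, 120, 118, 117, 101, 102, 110, 112, 112, 112, 112, 111, 111, 111, 112, 112, 93, 110, 116, 115, 114, 115, 115, 115, 114, 114, 114, 114, 114, 113, 114, 114, 86, 71, 72, 72, 72, 72, 71, 71, 71, 70, 70, 70, 70, 69, 73, 106, 112, 111, 111, 110, 111, 110, 111, 110, 111, 110, 111, 110, 110, 113, 83, 66, 67, 68, 68, 68, 68, 68, 69, 68, 68, 64, 93, 111, 114, 114, 115, 115, 114, 114, 115, 114]
```

>>> apply_moves(
  targets="3 0.5 -0.3 0 1;6 0.5 -0.3 0 1;9 0.5 -0.3 0 1;12 0.5 -0.3 0 1;12 0.5 -0.3 0 1",
)

```text
clock: 5.42
position: [651.6, 172.6, 120.2]
ee_rot: [-0.253, 0.661, 0.253, 0.66]
contact_force: [-0.3, -0.1, -0.7]
gripper_width: 49.7
```

>>> apply_moves(
  targets="1 0 0 0 1;2 0 0 0 1;3 0 0 0 1;4 0 0 0 1",
)

```text
clock: 5.75
position: [652.5, 173.1, 118.1]
ee_rot: [-0.253, 0.66, 0.253, 0.661]
contact_force: [-2.5, 1.4, 7.3]
gripper_width: 49.5
```

>>> apply_moves(
  targets="1 0 0 0 1;2 0 0 0 1;2 0 0 0 1",
)

```text
clock: 6.0
position: [653.3, 174.0, 117.5]
ee_rot: [-0.253, 0.658, 0.253, 0.662]
contact_force: [-1.9, 2.1, 8.3]
gripper_width: 49.0
```

```bash
python3 -c "
from h import *
plan(651.3,172.1,104,41.9)"
```

```text
t 6.0 pos [653.3 174.  117.5] yawz 41.98 F [-1.91  2.05  8.27] w 49.0 j [ 0.5   0.56 -0.01  0.   -1.   -2.91] 
  SHIFT [13.51 -0.05 -2.8 ] spin 0.08
```

>>> apply_moves(
  targets="1 0 0 0 1;2 0 0 0 1;3 0 0 0 1;4 0 0 0 1;4 0 0 0 1",
)

```text
clock: 6.42
position: [653.2, 174.7, 114.4]
ee_rot: [-0.253, 0.658, 0.254, 0.662]
contact_force: [-4.1, 4.8, 11.9]
gripper_width: 49.3
```

```bash
python3 -c "
from h import *
from bench import get_image
w=get_image('wrist');save(w,'w5.png',(150,120,360,384),2.2)
t=get_image('top');save(t,'t5.png',(180,95,290,205),5)
plan(651.3,172.1,104,41.9)"
```

```text
t 6.52 pos [653.2 174.7 114.4] yawz 42.0 F [-4.26  4.23 10.92] w 49.4 j [ 0.5   0.56 -0.01 -0.   -1.   -2.91] 
  SHIFT [10.4  -0.68 -3.19] spin 0.1
```

View pics/w5.png

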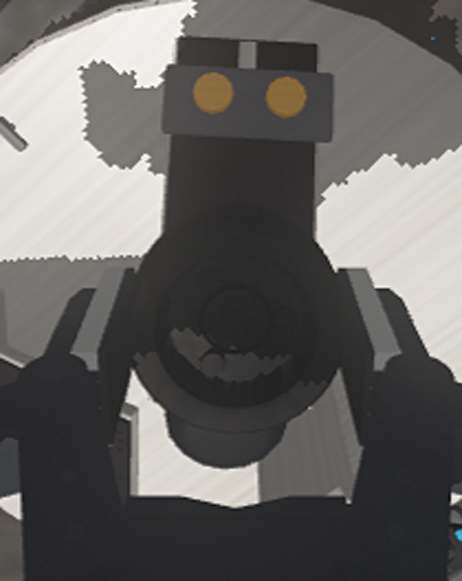

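View pics/t5.png

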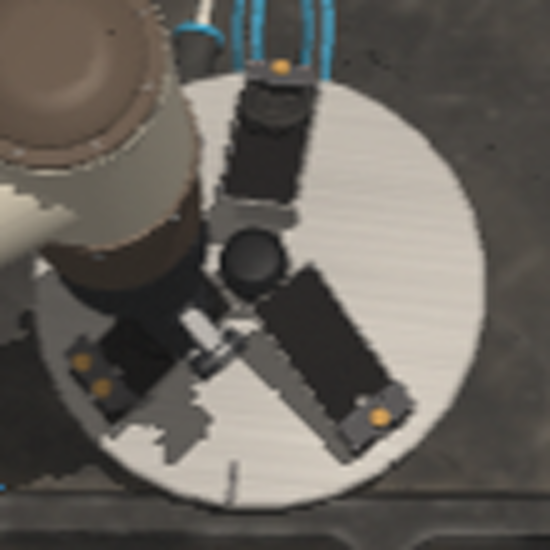

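```bash
cat >> h.py <<'E'
def deckangle(t,show=True):
    im=t["img"].astype(float);res=[]
    for b in ((222,100,250,116),(245,165,272,190),(190,160,210,182)):
        c=im[b[1]:b[3],b[0]:b[2]];w=np.clip(c[...,0]-c[...,2]-60,0,None)*(c[...,0]>150)
        if w.sum()<100: res.append(None);continue
        yy,xx=np.mgrid[b[1]:b[3],b[0]:b[2]]
        p=atz(t,((w*xx).sum()/w.sum(),(w*yy).sum()/w.sum()),(92,93.7,101.3)[len(res)])[:2]-[691.4,127.4]
        res.append(round(float(np.degrees(np.arctan2(p[1],p[0]))),2))
    return res
E
python3 -c "
from h import *
from bench import get_image
import pickle
print(deckangle(pickle.load(open('d0.pkl','rb'))['top']),deckangle(pickle.load(open('d1.pkl','rb'))[1]),deckangle(get_image('top')))
plan(651.3,172.1,104,41.9)
"
```

```text
[-2.57, -137.64, 131.26] [-2.52, -137.64, 131.36] [-6.23, -141.4, None]
t 6.57 pos [653.2 174.7 114.4] yawz 42.0 F [-5.51  4.04 10.29] w 49.3 j [ 0.5   0.56 -0.01 -0.   -1.   -2.91] 
  SHIFT [10.39 -0.68 -3.18] spin 0.1
```

>>> apply_moves(
  targets="0 0 -0.5 0 1;0 0 -1 0 1;0 0 -1.5 0 1;0 0 -2 0 1;0 0 -2 0 1;0 0 -2 0 1",
)

```text
clock: 7.07
position: [651.9, 173.6, 114.5]
ee_rot: [-0.253, 0.658, 0.254, 0.662]
contact_force: [-4.6, 5.5, 10.6]
gripper_width: 49.4
```

```bash
python3 -c "
from h import *
from bench import get_image
print(deckangle(get_image('top')))
plan(651.3,172.1,104,41.9)
"
```

```text
[-3.22, -138.58, None]
t 7.12 pos [652.  173.6 114.5] yawz 42.02 F [-4.73  4.39  9.94] w 49.5 j [ 0.5   0.56 -0.01 -0.   -0.99 -2.91] 
  SHIFT [10.46 -0.66 -1.59] spin 0.12
```

>>> apply_moves(
  targets="0 0 -0.4 0 1;1 0 -0.4 0 1;2 0 -0.4 0 1;2 0 -0.4 0 1",
)

```text
clock: 7.45
position: [651.8, 173.8, 112.7]
ee_rot: [-0.253, 0.657, 0.254, 0.663]
contact_force: [-5.2, 6.0, 11.8]
gripper_width: 49.6
```

```bash
python3 -c "
from h import *
from bench import get_image
print(deckangle(get_image('top')))
plan(651.3,172.1,104,41.9)
"
```

```text
[-3.22, -138.59, None]
t 7.5 pos [651.8 173.8 112.8] yawz 42.04 F [-5.26  6.06 11.24] w 49.3 j [ 0.5   0.56 -0.02 -0.   -0.99 -2.91] 
  SHIFT [ 8.77 -0.93 -1.58] spin 0.14
```

>>> apply_moves(
  targets="1 0 -0.5 0 1;2 0 -0.8 0 1;3 0 -1 0 1;4 0 -1.2 0 1;4 0 -1.2 0 1",
)

```text
clock: 7.92
position: [650.9, 173.5, 108.5]
ee_rot: [-0.253, 0.657, 0.254, 0.663]
contact_force: [-4.5, 7.0, 10.4]
gripper_width: 49.2
```

```bash
python3 -c "
from h import *
from bench import get_image
print(deckangle(get_image('top')))
plan(651.3,172.1,104,41.9)
w=get_image('wrist');save(w,'w6.png',(150,120,360,384),2.2)
"
```

```text
[-2.03, -137.06, None]
t 7.97 pos [650.9 173.5 108.5] yawz 42.06 F [-4.18  7.51 10.81] w 49.5 j [ 0.5   0.56 -0.02 -0.   -0.98 -2.91] 
  SHIFT [ 4.5  -1.29 -0.69] spin 0.16
```

View pics/w6.png

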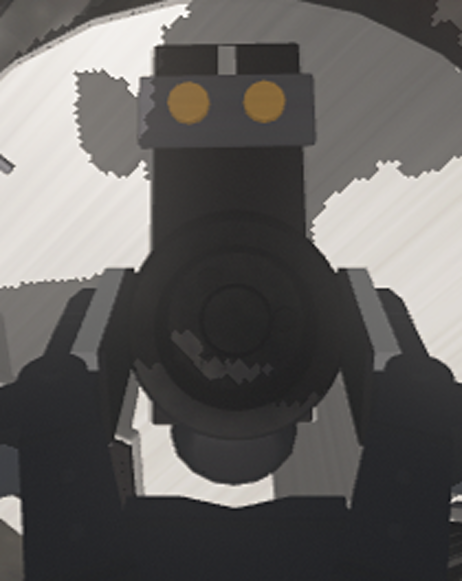

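>>> apply_moves(
  targets="1 0 0.1 0 1;2 0 0.1 0 1;3 0 0.1 0 1;3 0 0.1 0 1",
)

```text
clock: 8.35
position: [651.1, 173.6, 105.5]
ee_rot: [-0.253, 0.657, 0.254, 0.663]
contact_force: [-4.3, 8.1, 11.1]
gripper_width: 49.5
```

```bash
python3 -c "
from h import *
from bench import get_image
print(deckangle(get_image('top')))
plan(651.3,172.1,104,41.9)
"
```

```text
[-2.52, -137.51, None]
t 8.4 pos [651.2 173.6 105.5] yawz 42.06 F [-4.76  7.94 11.23] w 49.5 j [ 0.5   0.56 -0.03 -0.   -0.97 -2.91] 
  SHIFT [ 1.49 -1.21 -0.91] spin 0.16
```

>>> apply_moves(
  targets="0.7 0 -0.1 0 1;1.4 0 -0.2 0 1;2 0 -0.2 0 1;2 0 -0.2 0 1",
)

```text
clock: 8.73
position: [651.3, 173.7, 104.3]
ee_rot: [-0.253, 0.657, 0.254, 0.663]
contact_force: [-4.2, 6.5, 13.1]
gripper_width: 49.3
```

```bash
python3 -c "
from h import *
from bench import get_image
t=get_image('top');print(deckangle(t))
plan(651.3,172.1,104,41.9)
w=get_image('wrist');save(w,'w7.png',(150,120,360,384),2.2)
s=get_image('scene');save(s,'s7.png',(110,130,260,255),5)
"
```

```text
[-2.95, -137.92, None]
t 8.78 pos [651.3 173.7 104.3] yawz 42.07 F [-4.24  7.78 13.03] w 49.2 j [ 0.5   0.56 -0.03 -0.   -0.97 -2.91] 
  SHIFT [ 0.25 -1.15 -1.1 ] spin 0.17
```

View pics/s7.png

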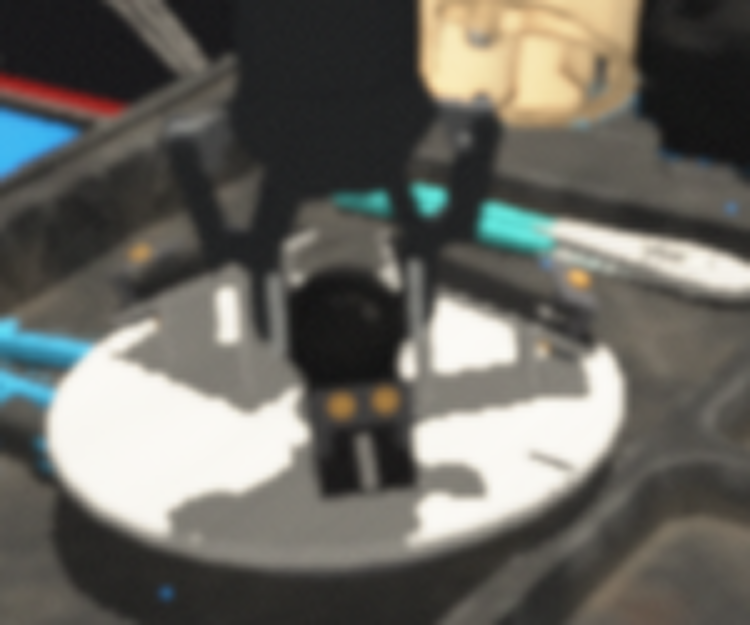

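View pics/w7.png

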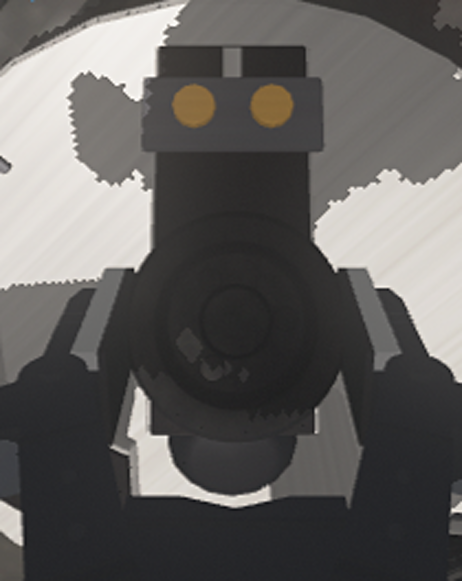

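>>> apply_moves(
  targets="0.3 0 -0.3 0 1;0.8 0 -0.4 0 1;0.8 0 -0.4 0 1",
)

```text
clock: 9.13
position: [651.3, 173.7, 104.0]
ee_rot: [-0.253, 0.656, 0.255, 0.664]
contact_force: [-4.5, 7.9, 14.3]
gripper_width: 49.3
```

```bash
python3 -c "
from h import *
from bench import get_image
t=get_image('top');print(deckangle(t))
plan(651.3,172.1,104,41.9)
"
```

```text
[-2.96, -137.91, None]
t 9.18 pos [651.3 173.7 104. ] yawz 42.09 F [-4.96  8.43 14.13] w 49.3 j [ 0.5   0.56 -0.03 -0.   -0.97 -2.91] 
  SHIFT [-0.02 -1.14 -1.1 ] spin 0.19
```

>>> apply_moves(
  targets="0 0 -0.4 0 1;0 0 -0.7 0 1;0 0 -0.7 0 1",
)

```text
clock: 9.43
position: [651.3, 173.6, 104.0]
ee_rot: [-0.253, 0.656, 0.255, 0.664]
contact_force: [-4.8, 8.6, 14.0]
gripper_width: 49.3
```

```bash
python3 -c "
from h import *
from bench import get_image
t=get_image('top');print(deckangle(t))
plan(651.3,172.1,104,41.9)
"
```

```text
[-2.9, -137.89, None]
t 9.48 pos [651.3 173.6 104. ] yawz 42.11 F [-3.83  9.44 13.59] w 49.4 j [ 0.5   0.56 -0.03 -0.   -0.96 -2.91] 
  SHIFT [-0.01 -1.14 -0.99] spin 0.21
```

>>> apply_moves(
  targets="-0.7 0 0 0 1;-1.4 0 0 0 1;-2.1 0 0 0 1;-2.1 0 0 0 1",
)

```text
clock: 9.82
position: [650.5, 173.0, 104.4]
ee_rot: [-0.253, 0.657, 0.255, 0.663]
contact_force: [-2.5, 8.1, 8.2]
gripper_width: 49.5
```

```bash
python3 -c "
from h import *
from bench import get_image
t=get_image('top');print(deckangle(t))
plan(651.3,172.1,104,41.9)
"
```

```text
[-1.82, -136.99, None]
t 9.87 pos [650.6 173.1 104.4] yawz 42.08 F [-3.37  7.52  7.92] w 49.2 j [ 0.5   0.56 -0.03 -0.   -0.97 -2.91] 
  SHIFT [ 0.43 -1.2  -0.14] spin 0.18
```

>>> apply_moves(
  targets="-0.3 0.4 0.4 0 1;-0.8 0.8 0.8 0 1;-1.2 1 0.8 0 1;-1.2 1 0.8 0 1",
)

```text
clock: 10.2
position: [650.1, 172.9, 104.7]
ee_rot: [-0.253, 0.658, 0.254, 0.662]
contact_force: [-1.2, 4.2, 5.5]
gripper_width: 49.5
```

```bash
python3 -c "
from h import *
from bench import get_image
t=get_image('top');print(deckangle(t))
plan(651.3,172.1,104,41.9)
"
```

```text
[-1.16, -136.54, None]
t 10.25 pos [650.1 172.9 104.7] yawz 42.02 F [-0.01  4.66  6.15] w 49.2 j [ 0.5   0.56 -0.03 -0.   -0.97 -2.91] 
  SHIFT [ 0.71 -1.37  0.37] spin 0.12
```

>>> apply_moves(
  targets="0 0 0.5 0 1;0 0 1 0 1;0 0 1.6 0 1;0 0 1.6 0 1",
)

```text
clock: 10.58
position: [651.0, 173.4, 104.6]
ee_rot: [-0.253, 0.658, 0.253, 0.662]
contact_force: [-1.6, 3.4, 6.0]
gripper_width: 49.4
```

```bash
python3 -c "
from h import *
from bench import get_image
t=get_image('top');print(deckangle(t))
plan(651.3,172.1,104,41.9)
"
```

```text
[-2.53, -137.5, None]
t 10.63 pos [650.9 173.4 104.6] yawz 41.98 F [-1.78  3.24  6.73] w 49.4 j [ 0.5   0.57 -0.03  0.   -0.97 -2.91] 
  SHIFT [ 0.58 -1.21 -0.54] spin 0.08
```

>>> apply_moves(
  targets="-0.5 0.2 0.2 0 1;-1 0.3 0.4 0 1;-1.5 0.4 0.6 0 1;-1.5 0.4 0.6 0 1",
)

```text
clock: 10.97
position: [650.5, 173.2, 104.8]
ee_rot: [-0.253, 0.659, 0.253, 0.661]
contact_force: [0.0, 3.0, 5.3]
gripper_width: 49.5
```

```bash
python3 -c "
from h import *
from bench import get_image
t=get_image('top');print(deckangle(t))
plan(651.3,172.1,104,41.9)
"
```

```text
[-2.01, -137.05, None]
t 11.02 pos [650.5 173.2 104.7] yawz 41.94 F [-0.73  3.15  4.82] w 49.2 j [ 0.5   0.57 -0.03  0.   -0.98 -2.91] 
  SHIFT [ 0.74 -1.33 -0.11] spin 0.04
```

>>> apply_moves(
  targets="-0.3 0.2 0.5 0 1;-0.7 0.3 0.9 0 1;-1 0.4 1.2 0 1;-1 0.4 1.2 0 1",
)

```text
clock: 11.35
position: [650.6, 173.3, 104.9]
ee_rot: [-0.253, 0.66, 0.253, 0.66]
contact_force: [-0.1, 0.5, 3.5]
gripper_width: 49.4
```

```bash
python3 -c "
from h import *
from bench import get_image
t=get_image('top');print(deckangle(t))
plan(651.3,172.1,104,41.9)
"
```

```text
[-2.08, -137.34, None]
t 11.4 pos [650.6 173.3 104.9] yawz 41.9 F [ 0.86 -0.37  4.06] w 49.3 j [ 0.5   0.57 -0.02  0.   -0.98 -2.91] 
  SHIFT [ 0.9  -1.39 -0.28] spin -0.0
```

>>> apply_moves(
  targets="0 0 0.4 0 1;-0.5 0 0.5 0 1;-0.5 0 0.5 0 1;-0.5 0 0.5 0 -0.35;-0.5 0 0.5 0 -0.35;-0.5 0 0.5 0 -0.35",
)

```text
clock: 11.9
position: [649.9, 173.7, 104.2]
ee_rot: [-0.253, 0.661, 0.253, 0.66]
contact_force: [-0.4, 0.5, 0.7]
gripper_width: 57.5
```

```bash
python3 -c "
from h import *
from bench import get_image
t=get_image('top');print(deckangle(t))
plan(651.3,172.1,104,41.9)
w=get_image('wrist');save(w,'w8.png',(150,120,360,384),2.2)
s=get_image('scene');save(s,'s8.png',(110,130,260,255),5)
print(deckangle(get_image('top')))
"
```

```text
[-2.21, -137.39, None]
t 11.95 pos [650.1 173.7 104.4] yawz 41.89 F [-1.05  0.53 -0.23] w 57.7 j [ 0.5   0.57 -0.02 -0.   -0.98 -2.91] 
  SHIFT [ 0.41 -2.01 -0.18] spin -0.01
[-2.21, -137.39, None]
```

View pics/w8.png

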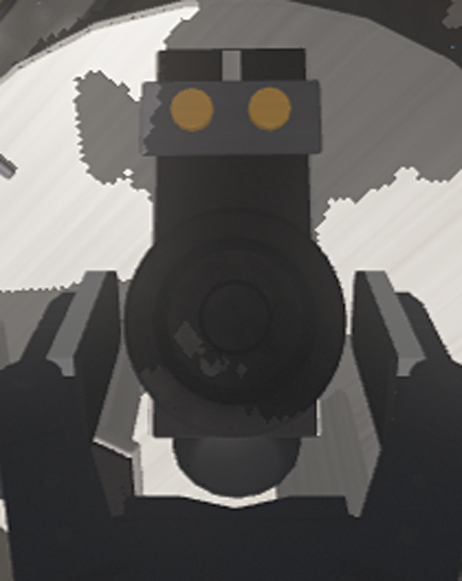

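View pics/s8.png

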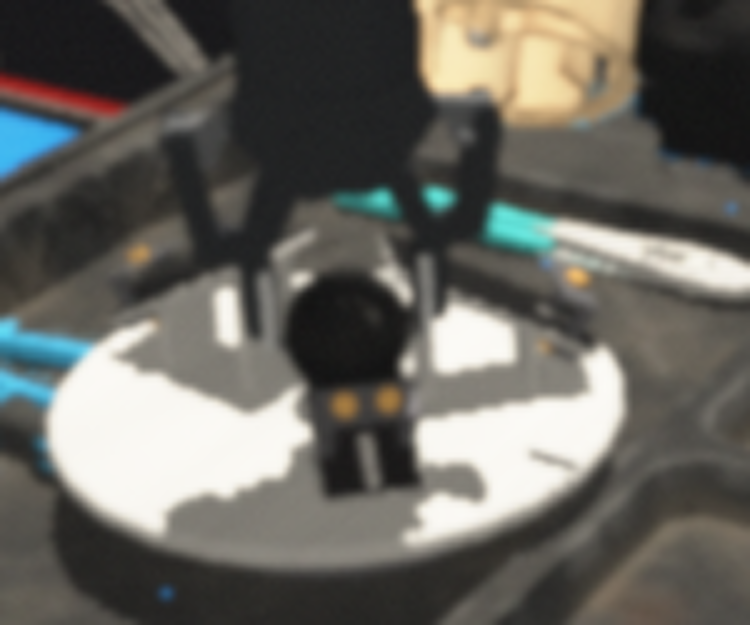

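>>> apply_moves(
  targets="0 0 0 0 1;0 0 0 0 1;0 0 0 0 1;0 0 0.3 0 1;0 0 0.3 0 1",
)

```text
clock: 12.52
position: [651.1, 174.2, 106.0]
ee_rot: [-0.253, 0.66, 0.253, 0.661]
contact_force: [-1.7, 0.7, 4.6]
gripper_width: 49.4
```

```bash
python3 -c "
from h import *
from bench import get_image
print(deckangle(get_image('top')))
plan(651.3,172.1,104,41.9)
"
```

```text
[-3.15, -138.2, None]
t 12.57 pos [651.1 174.2 106. ] yawz 41.91 F [-1.27  0.16  5.38] w 49.5 j [ 0.5   0.57 -0.02  0.   -0.98 -2.91] 
  SHIFT [ 1.99 -1.69 -1.26] spin 0.01
```

>>> apply_moves(
  targets="-0.5 0 0 0 1;-1 0 0 0 1;-1 0 0 0 1",
)

```text
clock: 12.82
position: [650.8, 174.0, 106.0]
ee_rot: [-0.253, 0.661, 0.253, 0.66]
contact_force: [0.1, -0.1, 1.6]
gripper_width: 49.0
```

```bash
python3 -c "
from h import *
from bench import get_image
print(deckangle(get_image('top')))
plan(651.3,172.1,104,41.9)
"
```

```text
[-2.67, -137.64, None]
t 12.87 pos [650.8 174.  106. ] yawz 41.9 F [-0.79 -0.03  1.35] w 49.5 j [ 0.5   0.57 -0.02 -0.   -0.98 -2.91] 
  SHIFT [ 1.97 -1.74 -0.9 ] spin 0.0
```

>>> apply_moves(
  targets="-0.6 0.3 0 0 1;-1.2 0.6 0 0 1;-1.8 0.8 0 0 1;-1.8 0.8 0 0 1",
)

```text
clock: 13.2
position: [650.3, 174.7, 108.0]
ee_rot: [-0.253, 0.66, 0.253, 0.66]
contact_force: [0.1, -0.3, -0.5]
gripper_width: 49.6
```

```bash
python3 -c "
from h import *
from bench import get_image
print(deckangle(get_image('top')))
w=get_image('wrist');save(w,'w9.png',(150,120,360,384),2.2)
plan(651.3,172.1,104,41.9)
print(deckangle(get_image('top')))
"
```

```text
[-2.67, -137.61, None]
t 13.3 pos [650.3 174.7 108. ] yawz 41.9 F [-0.34  0.47  0.57] w 49.4 j [ 0.5   0.56 -0.02 -0.   -0.99 -2.91] 
  SHIFT [ 4.   -2.61 -1.03] spin 0.0
[-2.68, -137.6, None]
```

View pics/w9.png

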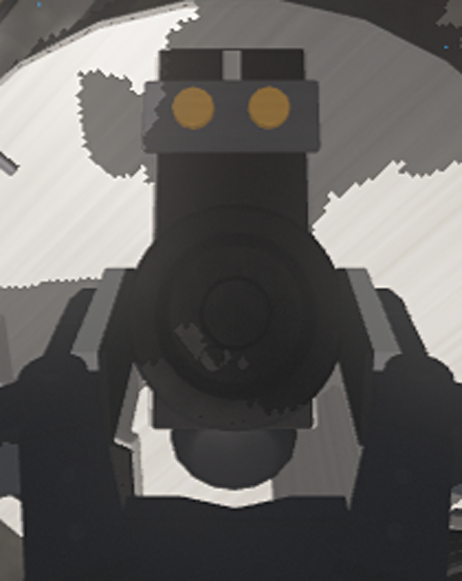

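>>> apply_moves(
  targets="0 0 -0.4 -0.3 1;0.3 0 -0.8 -0.5 1;0.6 0 -0.8 -0.5 1;0.6 0 -0.8 -0.5 1",
)

```text
clock: 13.68
position: [649.7, 174.1, 107.5]
ee_rot: [-0.256, 0.659, 0.256, 0.659]
contact_force: [-0.3, 0.2, -0.3]
gripper_width: 49.1
```

>>> apply_moves(
  targets="1 1.7 0 0 1;2 3.5 0 0 1;3 5.2 0 0 1;4 6.9 0 0 1;5 8.7 0 0 1;5 8.7 0 0 1",
)

```text
clock: 14.18
position: [643.5, 180.9, 102.2]
ee_rot: [-0.256, 0.659, 0.256, 0.659]
contact_force: [0.4, 1.1, -1.1]
gripper_width: 49.0
```

```bash
python3 -c "
from h import *
from bench import get_image
print(deckangle(get_image('top')))
w=get_image('wrist');save(w,'w10.png',(150,120,360,384),2.2)
plan(651.3,172.1,104,41.9)
"
```

```text
[-2.66, -137.6, None]
t 14.28 pos [643.9 180.7 102.5] yawz 42.42 F [-0.25  0.26 -0.75] w 49.1 j [ 0.51  0.56 -0.04  0.   -0.97 -2.92] 
  SHIFT [ -1.48 -11.35  -0.34] spin 0.52
```

View pics/w10.png

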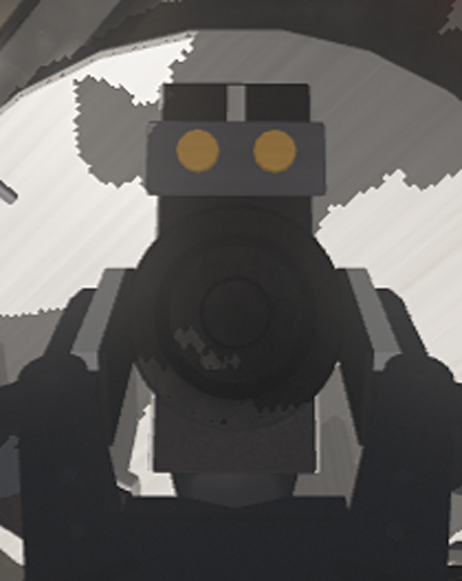

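>>> apply_moves(
  targets="0.7 1.2 0 0 1;1.5 2.6 0 0 1;2.2 3.8 0 0 1;3 5.2 0 0 1;3.7 6.4 0 0 1;4.5 7.8 0 0 1;4.5 7.8 0 0 1",
)

```text
clock: 14.87
position: [638.4, 186.6, 97.8]
ee_rot: [-0.256, 0.659, 0.256, 0.659]
contact_force: [0.5, -0.4, -0.5]
gripper_width: 49.4
```

```bash
python3 -c "
from h import *
from bench import get_image
print(deckangle(get_image('top')))
w=get_image('wrist');save(w,'w11.png',(150,120,360,384),2.2)
s=get_image('scene');save(s,'s11.png',(150,150,230,240),7)
plan(651.3,172.1,104,41.9)
"
```

```text
[-2.66, -137.61, None]
t 15.02 pos [638.7 186.4  98.1] yawz 42.41 F [-1.18  0.91 -1.05] w 49.3 j [ 0.53  0.56 -0.05  0.   -0.96 -2.93] 
  SHIFT [ -5.9  -19.05  -0.37] spin 0.51
```

View pics/w11.png

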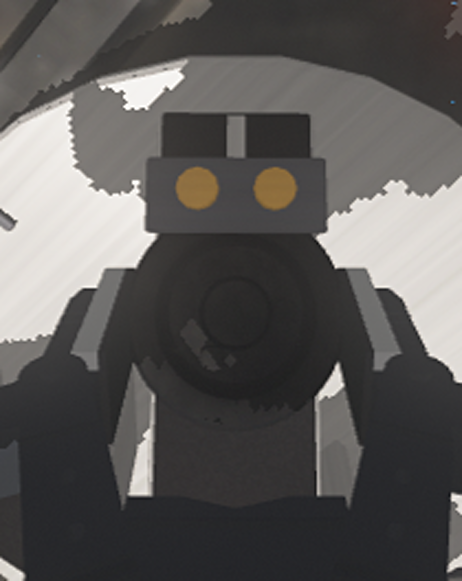

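View pics/s11.png

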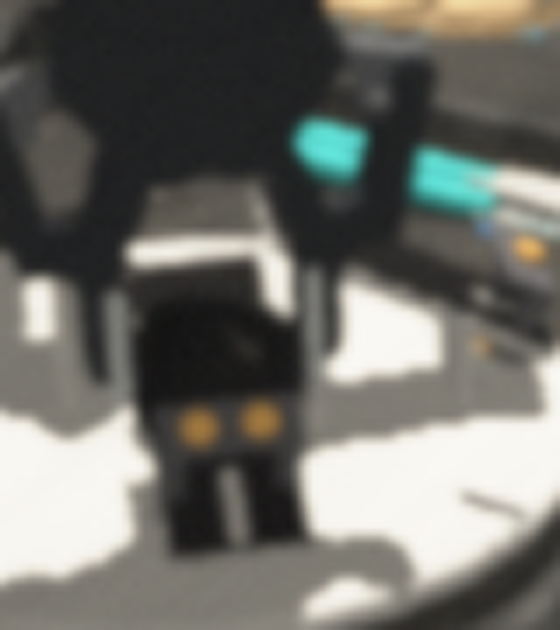

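>>> apply_moves(
  targets="0.5 0.9 0 0 1;1 1.7 0 0 1;1.5 2.6 0 0 1;2 3.5 0 0 1;2 3.5 0 0 1",
)

```text
clock: 15.43
position: [636.1, 189.0, 95.9]
ee_rot: [-0.256, 0.659, 0.256, 0.659]
contact_force: [0.0, -0.2, -0.6]
gripper_width: 49.6
```

>>> apply_moves(
  targets="0.3 0.5 0 0 1;0.6 1 0 0 1;1 1.7 0 0 1;1 1.7 0 0 1",
)

```text
clock: 15.77
position: [635.0, 190.3, 94.9]
ee_rot: [-0.256, 0.659, 0.256, 0.659]
contact_force: [0.2, 1.2, -0.3]
gripper_width: 49.1
```

```bash
python3 -c "
from h import *
from bench import get_image
print(deckangle(get_image('top')))
w=get_image('wrist');save(w,'w12.png',(150,120,360,384),2.2)
plan(651.3,172.1,104,41.9)
"
```

```text
[-2.67, -137.61, None]
t 15.87 pos [635.2 190.3  95. ] yawz 42.41 F [-0.22  0.63  0.2 ] w 49.1 j [ 0.53  0.56 -0.06 -0.   -0.95 -2.94] 
  SHIFT [ -8.97 -24.29  -0.33] spin 0.51
```

View pics/w12.png

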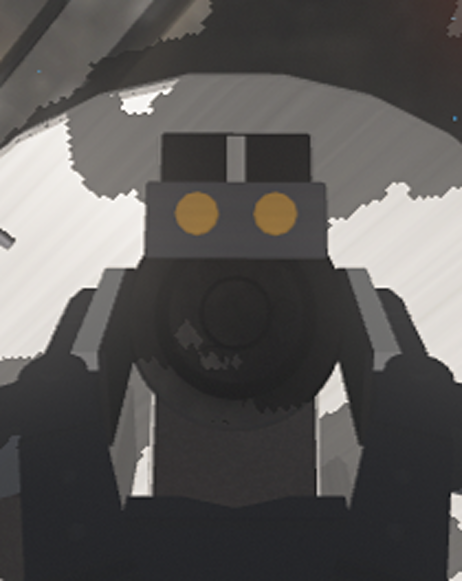

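>>> apply_moves(
  targets="0.2 0.35 0 0 1;0.4 0.7 0 0 1;0.6 1 0 0 1",
)

```text
clock: 16.12
position: [634.5, 191.0, 94.5]
ee_rot: [-0.256, 0.659, 0.256, 0.659]
contact_force: [0.5, 0.0, -0.4]
gripper_width: 49.3
```

>>> apply_moves(
  targets="0.2 0.35 0 0 1;0.4 0.7 0 0 1;0.6 1 0 0 1",
)

```text
clock: 16.37
position: [633.9, 191.7, 93.9]
ee_rot: [-0.256, 0.659, 0.256, 0.659]
contact_force: [0.4, -0.9, 0.5]
gripper_width: 49.4
```

>>> apply_moves(
  targets="0.2 0.35 0 0 1;0.4 0.7 0 0 1;0.4 0.7 0 0 1",
)

```text
clock: 16.62
position: [633.8, 192.0, 93.8]
ee_rot: [-0.256, 0.659, 0.256, 0.66]
contact_force: [0.9, -1.3, -0.3]
gripper_width: 48.9
```

>>> apply_moves(
  targets="0.2 0.35 0 0 1;0.2 0.35 0 0 1",
)

```text
clock: 16.78
position: [633.8, 192.1, 93.8]
ee_rot: [-0.256, 0.659, 0.255, 0.66]
contact_force: [1.9, -3.2, 2.1]
gripper_width: 49.5
```

```bash
python3 -c "
from h import *
from bench import get_image
print(deckangle(get_image('top')))
w=get_image('wrist');save(w,'w13.png',(150,120,360,384),2.2)
for i in range(3):
  plan(651.3,172.1,104,41.9);get_image('top')
"
```

```text
[-3.18, -138.35, None]
t 16.88 pos [633.8 192.2  93.8] yawz 42.4 F [ 2.93 -3.28  3.34] w 49.1 j [ 0.54  0.56 -0.07  0.   -0.94 -2.94] 
  SHIFT [-10.16 -26.65  -0.58] spin 0.5
t 16.93 pos [633.8 192.2  93.8] yawz 42.4 F [ 3.21 -4.25  1.03] w 49.3 j [ 0.54  0.56 -0.07  0.   -0.94 -2.94] 
  SHIFT [-10.19 -26.67  -0.59] spin 0.5
t 16.98 pos [633.7 192.2  93.7] yawz 42.4 F [ 2.22 -2.92  2.49] w 49.5 j [ 0.54  0.56 -0.07  0.   -0.94 -2.94] 
  SHIFT [-10.25 -26.76  -0.56] spin 0.5
```

View pics/w13.png

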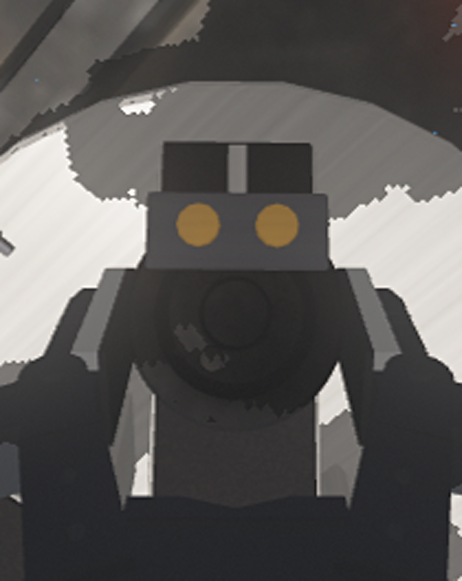

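>>> apply_moves(
  targets="-0.15 -0.25 -0.3 0 1;-0.15 -0.25 -0.6 0 1;-0.15 -0.25 -0.9 0 1;-0.15 -0.25 -0.9 0 1",
)

```text
clock: 17.37
position: [632.9, 191.8, 93.5]
ee_rot: [-0.256, 0.659, 0.256, 0.659]
contact_force: [3.5, -2.2, 2.1]
gripper_width: 49.3
```

```bash
python3 -c "
from h import *
from bench import get_image
print(deckangle(get_image('top')))
for i in range(3):
  plan(651.3,172.1,104,41.9);get_image('top')
"
```

```text
[-2.52, -137.51, None]
t 17.42 pos [632.9 191.8  93.6] yawz 42.42 F [ 2.84 -2.98  2.83] w 49.2 j [ 0.54  0.56 -0.07  0.   -0.94 -2.94] 
  SHIFT [-10.43 -26.96   0.34] spin 0.52
t 17.47 pos [632.9 191.8  93.5] yawz 42.42 F [ 2.36 -2.62  1.87] w 49.3 j [ 0.54  0.56 -0.07  0.   -0.94 -2.94] 
  SHIFT [-10.46 -26.98   0.34] spin 0.52
t 17.52 pos [632.8 191.8  93.5] yawz 42.41 F [ 2.75 -3.16  2.04] w 49.0 j [ 0.54  0.56 -0.07  0.   -0.94 -2.94] 
  SHIFT [-10.52 -27.     0.39] spin 0.51
```

>>> apply_moves(
  targets="-0.25 -0.4 0 0 1;-0.3 -0.6 0 0 1",
)

```text
clock: 17.73
position: [632.6, 191.4, 93.4]
ee_rot: [-0.256, 0.66, 0.256, 0.659]
contact_force: [1.6, -2.0, 1.1]
gripper_width: 49.1
```

```bash
python3 -c "
from h import *
from bench import get_image
print(deckangle(get_image('top')))
w=get_image('wrist');save(w,'w14.png',(150,120,360,384),2.2)
for i in range(2):
  plan(651.3,172.1,104,41.9);get_image('top')
"
```

```text
[-2.24, -137.39, None]
t 17.83 pos [632.6 191.4  93.4] yawz 42.4 F [ 2.56 -1.98  1.19] w 49.4 j [ 0.54  0.56 -0.07 -0.   -0.94 -2.94] 
  SHIFT [-10.66 -26.82   0.8 ] spin 0.5
t 17.88 pos [632.6 191.4  93.4] yawz 42.4 F [ 2.3  -1.84  1.62] w 49.3 j [ 0.54  0.56 -0.07 -0.   -0.94 -2.94] 
  SHIFT [-10.66 -26.79   0.78] spin 0.5
```

View pics/w14.png

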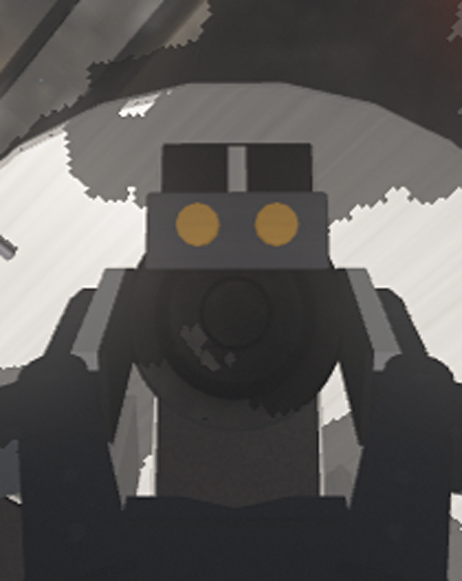

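>>> apply_moves(
  targets="0.4 -0.2 0 0 1;0.8 -0.4 0.1 0 1;1.2 -0.6 0.2 0 1;1.2 -0.6 0.2 0 1",
)

```text
clock: 18.27
position: [633.3, 191.0, 92.3]
ee_rot: [-0.256, 0.659, 0.256, 0.659]
contact_force: [-0.1, -0.1, 1.6]
gripper_width: 48.7
```

```bash
python3 -c "
from h import *
from bench import get_image
print(deckangle(get_image('top')))
for i in range(2):
  plan(651.3,172.1,104,41.9);get_image('top')
"
```

```text
[-2.45, -137.48, None]
t 18.32 pos [633.3 191.   92.3] yawz 42.4 F [ 0.01 -0.56  0.99] w 49.7 j [ 0.54  0.56 -0.07 -0.   -0.94 -2.94] 
  SHIFT [-11.68 -26.11   0.5 ] spin 0.5
t 18.37 pos [633.3 191.   92.3] yawz 42.4 F [ 0.57 -0.46  1.62] w 49.5 j [ 0.54  0.56 -0.07 -0.   -0.94 -2.94] 
  SHIFT [-11.69 -26.08   0.51] spin 0.5
```

>>> apply_moves(
  targets="0.2 0.35 0 0 1;0.3 0.5 0 0 1;0.3 0.5 0 0 1",
)

```text
clock: 18.67
position: [633.4, 191.2, 92.3]
ee_rot: [-0.256, 0.659, 0.256, 0.659]
contact_force: [1.3, -2.0, 2.0]
gripper_width: 49.4
```

```bash
python3 -c "
from h import *
from bench import get_image
print(deckangle(get_image('top')))
for i in range(2):
  plan(651.3,172.1,104,41.9);get_image('top')
"
```

```text
[-2.52, -137.51, None]
t 18.72 pos [633.4 191.2  92.3] yawz 42.4 F [ 1.32 -1.74  1.94] w 49.2 j [ 0.54  0.56 -0.07  0.   -0.94 -2.94] 
  SHIFT [-11.71 -26.17   0.38] spin 0.5
t 18.77 pos [633.4 191.2  92.3] yawz 42.4 F [ 0.75 -2.03  1.88] w 49.4 j [ 0.54  0.56 -0.07  0.   -0.94 -2.94] 
  SHIFT [-11.65 -26.2    0.35] spin 0.5
```

>>> apply_moves(
  targets="0 0 0 0 -0.4;0 0 0 0 -0.45;0 0 0 0 -0.45",
)

```text
clock: 19.07
position: [632.7, 191.4, 91.6]
ee_rot: [-0.256, 0.66, 0.256, 0.659]
contact_force: [-0.2, -0.5, -0.7]
gripper_width: 61.9
```

```bash
python3 -c "
from h import *
from bench import get_image
print(deckangle(get_image('top')))
w=get_image('wrist');save(w,'w15.png',(150,120,360,384),2.2)
plan(651.3,172.1,104,41.9)
print(deckangle(get_image('top')))
"
```

```text
[-2.52, -137.51, None]
t 19.17 pos [632.9 191.4  91.8] yawz 42.41 F [-0.91 -0.59  0.57] w 61.9 j [ 0.54  0.56 -0.07 -0.   -0.94 -2.94] 
  SHIFT [-12.22 -26.66   0.62] spin 0.51
[-2.52, -137.51, None]
```

View pics/w15.png

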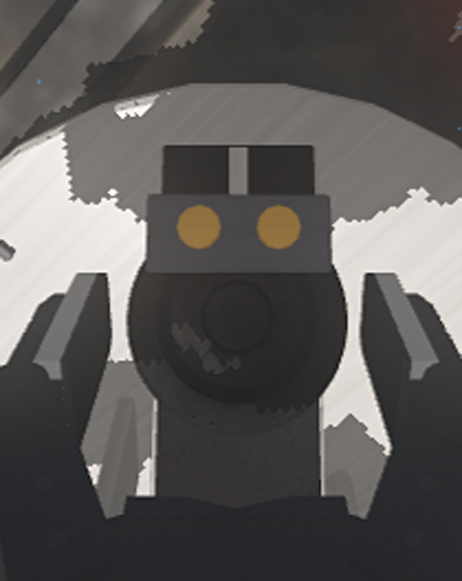

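>>> apply_moves(
  targets="-10 0 0 0 -0.45;-40 0 0 0 -0.45;-80 0 0 0 -0.6;-110 0 0 0 -1;-110 0 0 -7 -1;-110 0 0 -14 -1;-110 0 0 -21 -1",
)

```text
clock: 19.8
position: [633.4, 191.5, 204.2]
ee_rot: [-0.373, 0.6, 0.373, 0.601]
contact_force: [-0.7, -0.5, -1.0]
gripper_width: 85.5
```

```bash
python3 -c "
from h import *
from bench import get_image
t=get_image('top');print(deckangle(t));save(t,'t16.png',(180,95,290,205),5)
plan(435.5,155,150,131.9)
"
```

```text
[-2.52, -137.51, None]
t 19.85 pos [633.3 191.4 203.6] yawz 63.97 F [-0.61 -0.57 -1.04] w 85.4 j [ 0.54  0.46  0.06 -0.   -1.17 -2.56] 
  SHIFT [  53.31  161.8  -119.56] spin -67.93
```

View pics/t16.png

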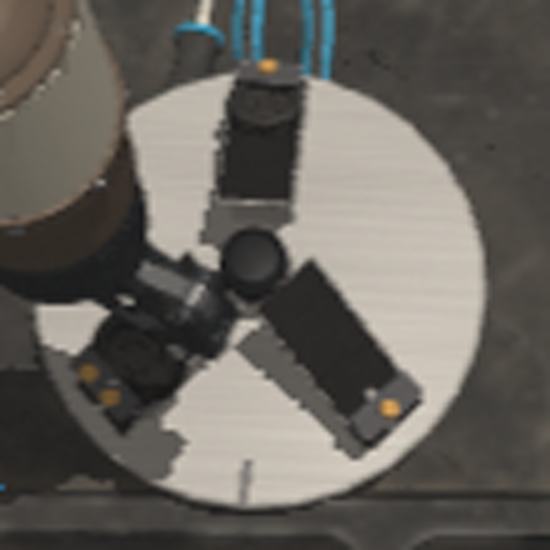

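>>> apply_moves(
  targets="10 161.8 -119.6 -67.9 -1;20 161.8 -119.6 -67.9 -1;53 161.8 -119.6 -67.9 -1;83 161.8 -119.6 -67.9 -1;83 161.8 -119.6 -67.9 -1;83 161.8 -119.6 -67.9 -1;83 161.8 -119.6 -67.9 -1;83 161.8 -119.6 -67.9 -1;83 161.8 -119.6 -67.9 -1;83 161.8 -119.6 -67.9 -1",
)

```text
clock: 20.68
position: [435.2, 157.0, 119.9]
ee_rot: [0.645, -0.29, -0.644, -0.291]
contact_force: [-0.4, -0.2, 0.2]
gripper_width: 85.4
```

```bash
python3 -c "
from h import *
from bench import get_image
import pickle
w=get_image('wrist');save(w,'w17.png',None,1.5);pickle.dump(w,open('d17.pkl','wb'))
t=get_image('top');pickle.dump(t,open('d17t.pkl','wb'));print(deckangle(t))
print(proj(w,[435.5,155,12])*1.5)
plan(435.5,155,60,131.9)
"
```

```text
[-2.51, -137.63, 131.42]
[[383.44025278 288.08918536]]
t 20.78 pos [435.2 157.  119.8] yawz 131.18 F [-0.22 -0.27  0.09] w 85.6 j [ 0.7   0.23 -0.53  0.   -0.8  -1.55] 
  SHIFT [59.79  1.13 -1.66] spin -0.72
```

View pics/w17.png

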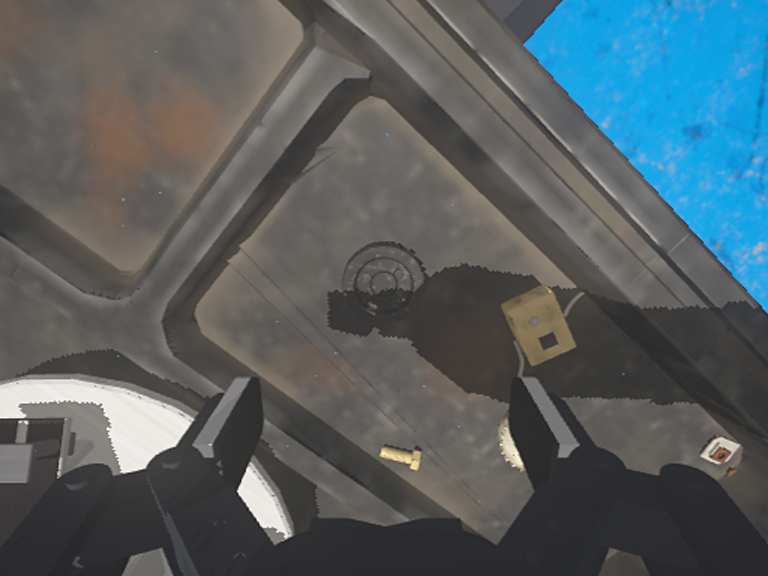

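```bash
python3 -c "
from h import *
import pickle
w=pickle.load(open('d17.pkl','rb'));T=w['world_from_camera']
print(atz(w,(384.5/1.5-.5,283.5/1.5-.5),10.5))
save(w,'w17c.png',(210,150,310,220),7)
"
```

```text
[433.18513532 153.20389933  10.5       ]
```

View pics/w17c.png

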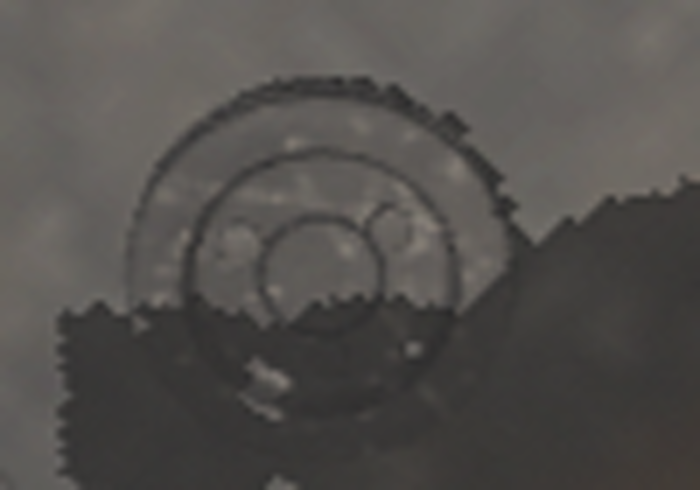

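```bash
python3 -c "
from h import *
plan(434.3,154.1,4,131.9)"
```

```text
t 20.78 pos [435.2 157.  119.8] yawz 131.18 F [-0.22 -0.27  0.09] w 85.6 j [ 0.7   0.23 -0.53  0.   -0.8  -1.55] 
  SHIFT [115.79   2.68  -1.54] spin -0.72
```

>>> apply_moves(
  targets="40 2.7 -1.5 -0.7 -1;80 2.7 -1.5 -0.7 -1;105 2.7 -1.5 -0.7 -1;115.8 2.7 -1.5 -0.7 -1;115.8 2.7 -1.5 -0.7 -1;115.8 2.7 -1.5 -0.7 -1",
)

```text
clock: 21.28
position: [434.2, 153.9, 3.4]
ee_rot: [-0.646, 0.288, 0.646, 0.288]
contact_force: [0.1, 0.2, 0.3]
gripper_width: 85.2
```

```bash
python3 -c "
from h import *
plan(434.3,154.1,4,131.9)"
```

```text
t 21.28 pos [434.2 153.9   3.4] yawz 131.9 F [0.1  0.24 0.35] w 85.2 j [ 0.7   0.43 -0.66  0.   -0.49 -1.53] 
  SHIFT [-0.65 -0.16  0.06] spin 0.0
```

>>> apply_moves(
  targets="-1 0 0 0 1;-1 0 0 0 1;-1 0 0 0 1;-1 0 0 0 1;-1 0 0 0 1;-1 0 0 0 1;-1 0 0 0 1",
)

```text
clock: 21.87
position: [434.7, 154.5, 6.4]
ee_rot: [0.647, -0.286, -0.646, -0.288]
contact_force: [-3.4, 0.5, 10.8]
gripper_width: 45.1
```

>>> apply_moves(
  targets="-20 0 0 0 1;-60 0 0 0 1;-100 0 0 0 1;-140 0 0 0 1;-180 0 0 0 1;-200 0 0 0 1;-200 0 0 0 1",
)

```text
clock: 22.45
position: [436.6, 155.5, 210.8]
ee_rot: [0.649, -0.283, -0.643, -0.291]
contact_force: [-0.5, 0.0, 0.0]
gripper_width: 44.8
```

```bash
python3 -c "
from h import *
from bench import get_image
w=get_image('wrist');save(w,'w18.png',(150,120,360,384),2.2)
a=np.radians(222.0);x=691.4+60*np.cos(a);y=127.4+60*np.sin(a);print(x,y)
plan(x,y,205,132)"
```

```text
646.8113104713564 87.25216361846851
t 22.5 pos [435.  154.7 207.7] yawz 131.99 F [-0.9  -0.32 -0.16] w 44.9 j [ 0.7   0.12 -0.42  0.   -1.03 -1.53] 
  SHIFT [   3.72 -112.32 -191.83] spin -0.01
```

View pics/w18.png

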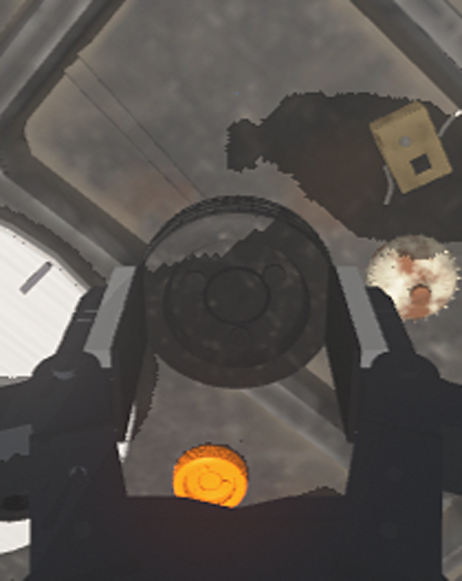

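```bash
python3 -c "
from h import *
import pickle
from bench import get_image
s,r=st();w=get_image('wrist');p=s['position']
for dz in(4,5.6,8):
  q=atz(w,(258.0,254.6),p[2]+dz);print(dz,(r.T@(q-p)).round(2))
save(w,'w18b.png',(205,180,315,290),6)
w=pickle.load(open('d3.pkl','rb'));p=np.array([649.5,171.5,195.3]);
a=np.radians(41.9);r=np.array([[0,-np.sin(a),np.cos(a)],[0,np.cos(a),np.sin(a)],[-1,0,0]])
for dz in(12,16,18):
  q=atz(w,(256.5,264.3),p[2]+dz);print('thick',dz,(r.T@(q-p)).round(2))
"
```

```text
4 [-4.02  2.64  0.02]
5.6 [-5.63  3.59  0.02]
8 [-8.04  5.02  0.  ]
thick 12 [-12.     1.08  -0.14]
thick 16 [-16.     3.61  -0.11]
thick 18 [-18.     4.88  -0.1 ]
```

View pics/w18b.png

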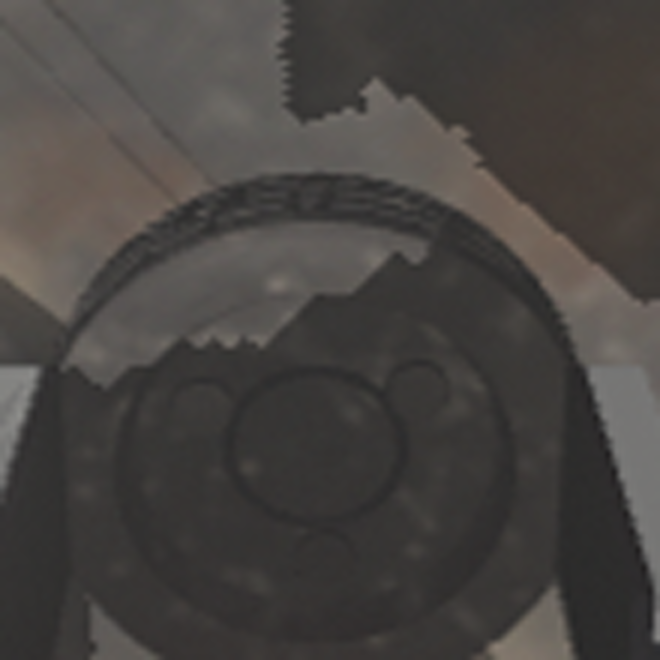

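```bash
python3 -c "
from h import *
a=np.radians(222.4);x=691.4+57*np.cos(a);y=127.4+57*np.sin(a);print(x,y)
plan(x,y,200,132.4)"
```

```text
649.3080455843246 88.96476390772777
t 22.55 pos [433.8 154.  205.6] yawz 131.97 F [-0.91  0.2  -1.01] w 44.9 j [ 0.7   0.12 -0.42 -0.   -1.03 -1.53] 
  SHIFT [   5.85 -116.72 -192.47] spin -0.43
```

>>> apply_moves(
  targets="2 -116.7 -192.5 -0.4 1;2 -116.7 -192.5 -0.4 1;2 -116.7 -192.5 -0.4 1;2 -116.7 -192.5 -0.4 1;2 -116.7 -192.5 -0.4 1;5 -116.7 -192.5 -0.4 1;5 -116.7 -192.5 -0.4 1;5 -116.7 -192.5 -0.4 1",
)

```text
clock: 23.22
position: [648.7, 88.1, 196.0]
ee_rot: [-0.645, 0.287, 0.648, 0.285]
contact_force: [-0.6, -0.6, -0.7]
gripper_width: 44.5
```

```bash
python3 -c "
from h import *
plan(649.3,89,145,132.4)"
```

```text
t 23.22 pos [648.7  88.1 196. ] yawz 132.29 F [-0.56 -0.57 -0.7 ] w 44.5 j [ 0.38  0.46  0.04 -0.   -1.16 -1.21] 
  SHIFT [50.98 -1.33  0.16] spin -0.11
```

>>> apply_moves(
  targets="25 -1 0 -0.1 1;45 -1 0 -0.1 1;54 -1 0 -0.1 1;54 -1 0 -0.1 1",
)

```text
clock: 23.55
position: [647.4, 89.6, 142.5]
ee_rot: [-0.645, 0.286, 0.649, 0.283]
contact_force: [-0.1, 0.4, -0.9]
gripper_width: 44.4
```

```bash
python3 -c "
from h import *
from bench import get_image
import pickle
w=get_image('wrist');save(w,'w19.png',(150,100,360,384),2.1);pickle.dump(w,open('d19.pkl','wb'))
t=get_image('top');print(deckangle(t))
plan(649.3,89,145,132.4)"
```

```text
[None, -137.51, None]
t 23.65 pos [650.  90. 146.] yawz 132.57 F [ 0.48 -0.47  1.07] w 44.9 j [ 0.38  0.5  -0.03  0.   -1.04 -1.21] 
  SHIFT [ 1.05  1.16 -0.23] spin 0.17
```

View pics/w19.png

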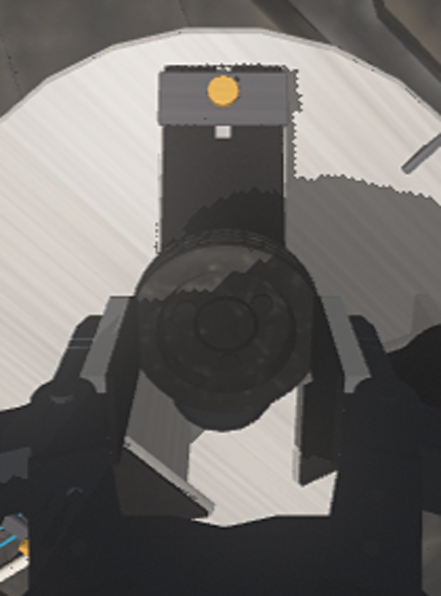

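>>> apply_moves(
  targets="8 0.5 -0.2 0 1;16 0.5 -0.4 0 1;20 0.5 -0.4 0 1;20 0.5 -0.4 0 1",
)

```text
clock: 23.98
position: [649.3, 88.8, 124.1]
ee_rot: [-0.647, 0.285, 0.648, 0.284]
contact_force: [-0.3, -0.6, -0.4]
gripper_width: 45.0
```

>>> apply_moves(
  targets="1 0 0 0 1;2 0 0 0 1;3 0 0 0 1;3 0 0 0 1",
)

```text
clock: 24.32
position: [650.4, 88.9, 122.7]
ee_rot: [0.647, -0.285, -0.647, -0.285]
contact_force: [-0.3, 1.0, 0.7]
gripper_width: 44.5
```

>>> apply_moves(
  targets="0.7 0 0 0 1;1.4 0 0 0 1;2 0 0 0 1",
)

```text
clock: 24.57
position: [650.4, 88.7, 121.2]
ee_rot: [0.648, -0.285, -0.647, -0.285]
contact_force: [-1.8, -1.5, 3.4]
gripper_width: 44.8
```

```bash
python3 -c "
from h import *
from bench import get_image
t=get_image('top');print(deckangle(t))
plan(649.3,89,107,132.4)"
```

```text
[None, -137.39, None]
t 24.62 pos [650.4  88.7 121.2] yawz 132.51 F [-1.44 -1.34  4.11] w 44.8 j [ 0.38  0.53 -0.05  0.   -0.99 -1.21] 
  SHIFT [14.19  0.57  0.98] spin 0.11
```

>>> apply_moves(
  targets="1 -0.2 0.2 0 1;2 -0.4 0.4 0 1;2 -0.4 0.4 0 1",
)

```text
clock: 24.87
position: [649.9, 88.6, 119.5]
ee_rot: [0.647, -0.285, -0.647, -0.284]
contact_force: [-2.9, -2.6, 7.6]
gripper_width: 44.3
```

```bash
python3 -c "
from h import *
from bench import get_image
t=get_image('top');print(deckangle(t))
plan(649.3,89,107,132.4)"
```

```text
[None, -137.5, None]
t 24.92 pos [649.9  88.6 119.6] yawz 132.51 F [-4.3  -3.4   7.54] w 44.9 j [ 0.38  0.53 -0.06  0.   -0.99 -1.21] 
  SHIFT [12.63  0.13  0.73] spin 0.11
```

>>> apply_moves(
  targets="1 -0.2 0.2 0 1;2 -0.3 0.3 0 1;2 -0.3 0.3 0 1",
)

```text
clock: 25.17
position: [649.2, 88.6, 117.2]
ee_rot: [-0.647, 0.286, 0.648, 0.284]
contact_force: [-3.7, -3.5, 7.0]
gripper_width: 44.4
```

```bash
python3 -c "
from h import *
from bench import get_image
t=get_image('top');print(deckangle(t))
plan(649.3,89,107,132.4)"
```

```text
[None, -138.21, None]
t 25.22 pos [649.2  88.6 117.2] yawz 132.49 F [-3.67 -3.86  6.78] w 45.0 j [ 0.38  0.53 -0.06  0.   -0.99 -1.21] 
  SHIFT [10.22 -0.36  0.22] spin 0.09
```

>>> apply_moves(
  targets="1 0 -0.2 0 1;2 -0.2 -0.3 0 1;2 -0.2 -0.4 0 1",
)

```text
clock: 25.47
position: [649.2, 88.2, 115.1]
ee_rot: [-0.646, 0.286, 0.648, 0.284]
contact_force: [-5.3, -3.6, 8.1]
gripper_width: 44.8
```

```bash
python3 -c "
from h import *
from bench import get_image
t=get_image('top');print(deckangle(t))
plan(649.3,89,107,132.4)"
```

```text
[None, -137.5, None]
t 25.52 pos [649.2  88.2 115.2] yawz 132.49 F [-5.13 -4.31  7.08] w 45.1 j [ 0.38  0.53 -0.06  0.   -0.98 -1.21] 
  SHIFT [ 8.18 -0.69  0.51] spin 0.09
```

Good: deck back at nominal. Continue.

>>> apply_moves(
  targets="1 0 0 0 1;2 -0.1 0 0 1;2 -0.1 0 0 1",
)

```text
clock: 25.77
position: [648.9, 88.3, 113.0]
ee_rot: [-0.646, 0.286, 0.648, 0.283]
contact_force: [-5.3, -3.9, 7.8]
gripper_width: 44.9
```

```bash
python3 -c "
from h import *
from bench import get_image
t=get_image('top');print(deckangle(t))
plan(649.3,89,107,132.4)"
```

```text
[None, -137.88, None]
t 25.82 pos [648.9  88.3 113. ] yawz 132.49 F [-5.08 -3.69  7.11] w 44.6 j [ 0.38  0.53 -0.06  0.   -0.98 -1.21] 
  SHIFT [ 6.02 -0.8   0.25] spin 0.09
```

>>> apply_moves(
  targets="1 0 -0.2 0 1;2 0 -0.3 0 1;2 0 -0.3 0 1",
)

```text
clock: 26.07
position: [649.0, 88.2, 111.3]
ee_rot: [-0.646, 0.286, 0.648, 0.283]
contact_force: [-6.4, -3.7, 8.8]
gripper_width: 44.4
```

```bash
python3 -c "
from h import *
from bench import get_image
t=get_image('top');print(deckangle(t))
plan(649.3,89,107,132.4)"
```

```text
[None, -137.54, None]
t 26.12 pos [649.   88.2 111.4] yawz 132.51 F [-6.67 -4.12  8.61] w 45.1 j [ 0.38  0.53 -0.06  0.   -0.98 -1.21] 
  SHIFT [ 4.4  -0.81  0.4 ] spin 0.11
```

>>> apply_moves(
  targets="1 0 0 0 1;2 0 -0.1 0 1;2.5 0 -0.1 0 1;2.5 0 -0.1 0 1",
)

```text
clock: 26.45
position: [649.2, 87.9, 110.7]
ee_rot: [-0.647, 0.286, 0.648, 0.283]
contact_force: [-8.5, -4.4, 14.7]
gripper_width: 44.9
```

```bash
python3 -c "
from h import *
from bench import get_image
t=get_image('top');print(deckangle(t))
w=get_image('wrist');save(w,'w20.png',(150,100,360,384),2.1)
plan(649.3,89,107,132.4)"
```

```text
[None, -137.38, None]
t 26.55 pos [649.2  88.  110.6] yawz 132.55 F [-7.65 -3.93 15.69] w 44.8 j [ 0.38  0.54 -0.06  0.   -0.97 -1.21] 
  SHIFT [ 3.64 -0.78  0.65] spin 0.15
```

View pics/w20.png

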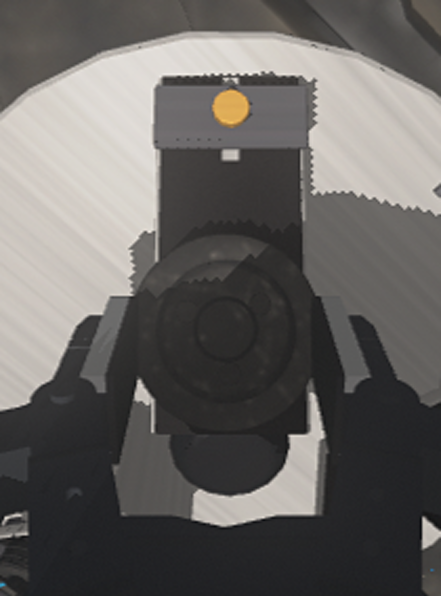

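>>> apply_moves(
  targets="-0.7 0 -0.1 0 1;-1.4 0 -0.3 0 1;-1.4 0 -0.3 0 1",
)

```text
clock: 26.8
position: [649.1, 88.0, 110.9]
ee_rot: [-0.646, 0.286, 0.648, 0.283]
contact_force: [-7.3, -3.6, 10.6]
gripper_width: 44.7
```

```bash
python3 -c "
from h import *
from bench import get_image
t=get_image('top');print(deckangle(t))
plan(649.3,89,107,132.4)"
```

```text
[None, -137.41, None]
t 26.85 pos [649.1  88.  110.8] yawz 132.52 F [-7.39 -2.82 11.44] w 44.7 j [ 0.38  0.54 -0.06  0.   -0.98 -1.21] 
  SHIFT [ 3.84 -0.85  0.64] spin 0.12
```

>>> apply_moves(
  targets="-0.7 0.3 0 0 1;-1.4 0.6 0 0 1;-2 0.8 0 0 1;-2 0.8 0 0 1",
)

```text
clock: 27.18
position: [649.1, 88.0, 111.6]
ee_rot: [-0.646, 0.286, 0.648, 0.284]
contact_force: [-5.0, -2.2, 5.2]
gripper_width: 44.7
```

```bash
python3 -c "
from h import *
from bench import get_image
t=get_image('top');print(deckangle(t))
plan(649.3,89,107,132.4)"
```

```text
[None, -137.43, None]
t 27.23 pos [649.1  88.  111.5] yawz 132.5 F [-3.85 -2.6   6.79] w 45.2 j [ 0.38  0.53 -0.06  0.   -0.98 -1.21] 
  SHIFT [ 4.48 -0.84  0.65] spin 0.1
```

Deck is holding still. Further relief.

>>> apply_moves(
  targets="-0.5 0.3 0 0 1;-1 0.6 0 0 1;-1.5 0.8 0 0 1;-1.5 0.8 0 0 1",
)

```text
clock: 27.57
position: [649.2, 87.9, 112.4]
ee_rot: [-0.647, 0.285, 0.648, 0.284]
contact_force: [-3.9, -2.6, 3.1]
gripper_width: 44.4
```

```bash
python3 -c "
from h import *
from bench import get_image
t=get_image('top');print(deckangle(t))
w=get_image('wrist');save(w,'w21.png',(150,100,360,384),2.1)
plan(649.3,89,107,132.4)"
```

```text
[None, -137.36, None]
t 27.67 pos [649.2  87.9 112.3] yawz 132.5 F [-5.55 -3.66  2.92] w 45.0 j [ 0.38  0.53 -0.06 -0.   -0.98 -1.21] 
  SHIFT [ 5.35 -0.78  0.76] spin 0.1
```

View pics/w21.png

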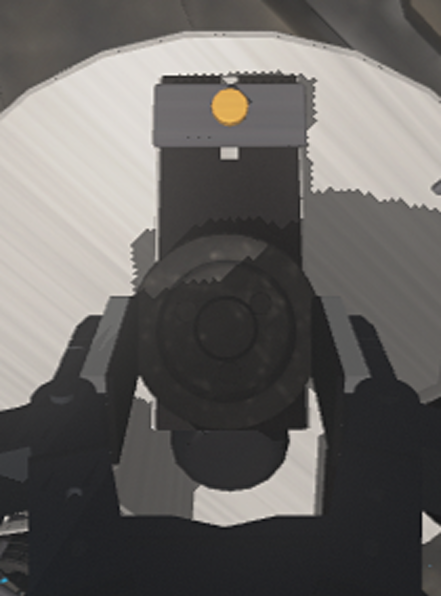

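>>> apply_moves(
  targets="0 0.5 0 0 1;0 1 0 0 1;0 1.5 0 0 1;0 2 0 0 1;0 2 0 0 1",
)

```text
clock: 28.08
position: [649.4, 87.4, 112.9]
ee_rot: [0.648, -0.284, -0.647, -0.285]
contact_force: [-0.8, 0.3, 0.7]
gripper_width: 44.6
```

```bash
python3 -c "
from h import *
from bench import get_image
t=get_image('top');print(deckangle(t))
plan(649.3,89,107,132.4)"
```

```text
[None, -136.59, None]
t 28.13 pos [649.4  87.4 113. ] yawz 132.51 F [-0.92 -0.17  0.62] w 44.5 j [ 0.38  0.53 -0.07  0.   -0.97 -1.21] 
  SHIFT [ 5.97 -1.02  1.29] spin 0.11
```

>>> apply_moves(
  targets="0.3 0 0.3 0 1;0.3 0 0.7 0 1;0.3 0 1 0 1;0.3 0 1 0 1",
)

```text
clock: 28.47
position: [648.2, 88.0, 112.6]
ee_rot: [0.647, -0.284, -0.647, -0.285]
contact_force: [-0.1, 0.0, 0.7]
gripper_width: 45.0
```

```bash
python3 -c "
from h import *
from bench import get_image
t=get_image('top');print(deckangle(t))
plan(649.3,89,107,132.4)"
```

```text
[None, -138.94, None]
t 28.52 pos [648.   88.  112.5] yawz 132.51 F [-0.21  0.88  1.31] w 44.7 j [ 0.38  0.53 -0.07 -0.   -0.97 -1.21] 
  SHIFT [ 5.51 -1.64 -0.09] spin 0.11
```

>>> apply_moves(
  targets="0 0 -0.3 0 1;0 0 -0.6 0 1;0 0 -0.75 0 1;0 0 -0.75 0 1",
)

```text
clock: 28.85
position: [648.4, 86.9, 112.5]
ee_rot: [-0.647, 0.285, 0.647, 0.285]
contact_force: [0.6, 0.2, 0.2]
gripper_width: 44.9
```

```bash
python3 -c "
from h import *
from bench import get_image
t=get_image('top');print(deckangle(t))
w=get_image('wrist');save(w,'w22.png',(150,100,360,384),2.1)
s=get_image('scene');save(s,'s22.png',(150,150,260,240),6)
t=get_image('top');print(deckangle(t))
plan(649.3,89,107,132.4)"
```

```text
[None, -137.43, None]
[None, -137.51, None]
t 29.05 pos [648.3  87.  112.5] yawz 132.5 F [ 0.56 -0.16  0.07] w 44.6 j [ 0.38  0.53 -0.07  0.   -0.97 -1.21] 
  SHIFT [ 5.45 -2.06  0.82] spin 0.1
```

View pics/w22.png

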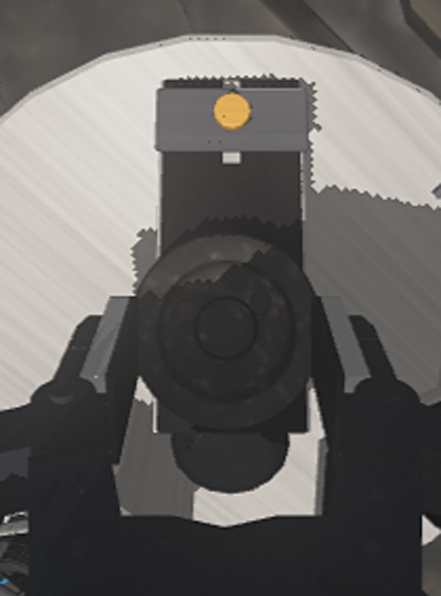

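View pics/s22.png

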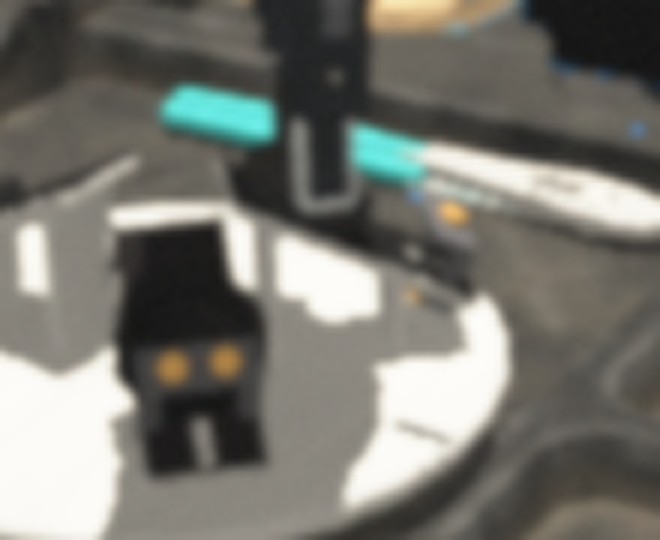

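>>> apply_moves(
  targets="-0.6 0.3 0 0 1;-1.3 0.6 0 0 1;-2 1 0 0 1;-2 1 0.5 0 1;-2 1 1 0 1;-2 1 1.5 0 1;-2 1 1.5 0 1",
)

```text
clock: 29.63
position: [646.5, 87.6, 114.5]
ee_rot: [-0.647, 0.285, 0.647, 0.285]
contact_force: [0.1, -1.2, 0.5]
gripper_width: 45.1
```

```bash
python3 -c "
from h import *
from bench import get_image
t=get_image('top');print(deckangle(t))
w=get_image('wrist');save(w,'w23.png',(150,100,360,384),2.1)
t=get_image('top');print(deckangle(t))
plan(649.3,89,107,132.4)"
```

```text
[None, -137.51, None]
[None, -137.5, None]
t 29.78 pos [646.6  87.5 114.5] yawz 132.51 F [-0.31 -0.36 -0.09] w 45.0 j [ 0.38  0.53 -0.07 -0.   -0.97 -1.21] 
  SHIFT [ 7.48 -2.99 -0.76] spin 0.11
```

View pics/w23.png

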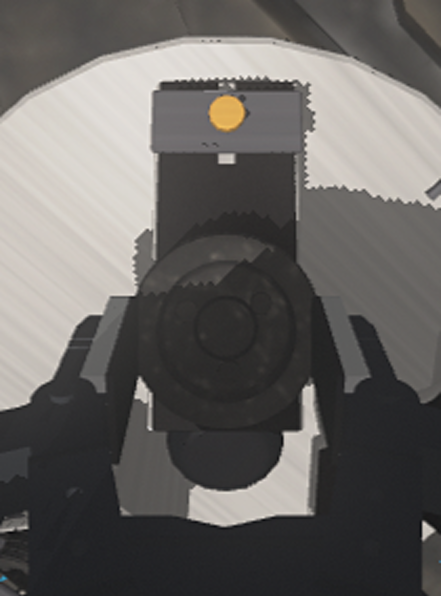

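>>> apply_moves(
  targets="0.6 -0.3 0 0 1;1.2 -0.6 0 0 1;1.8 -0.9 0 0 1;1.8 -0.9 0 0 1;1.8 -0.9 0 0 -0.35;1.8 -0.9 0 0 -0.35;1.8 -0.9 0 0 -0.35",
)

```text
clock: 30.37
position: [647.4, 88.2, 112.8]
ee_rot: [0.647, -0.285, -0.647, -0.285]
contact_force: [-0.0, -0.2, -0.0]
gripper_width: 57.6
```

```bash
python3 -c "
from h import *
from bench import get_image
t=get_image('top');print(deckangle(t))
w=get_image('wrist');save(w,'w24.png',(150,100,360,384),2.1)
t=get_image('top');print(deckangle(t))
plan(649.3,89,107,132.4)"
```

```text
[None, -137.51, None]
[None, -137.51, None]
t 30.52 pos [647.3  88.2 112.8] yawz 132.51 F [ 0.43 -0.34 -0.21] w 57.7 j [ 0.38  0.53 -0.07 -0.   -0.97 -1.21] 
  SHIFT [ 5.76 -2.05 -0.73] spin 0.11
```

View pics/w24.png

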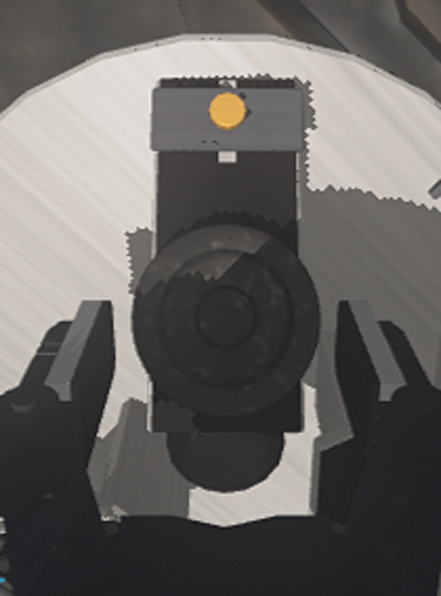

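>>> apply_moves(
  targets="1.2 2.1 0 0 -0.35;2.5 4.3 0 0 -0.35;2.5 4.3 0 0 -0.35;2.5 4.3 0 0 1;2.5 4.3 0 0 1;2.5 4.3 0 0 1",
)

```text
clock: 31.02
position: [644.0, 84.9, 111.0]
ee_rot: [0.647, -0.285, -0.647, -0.285]
contact_force: [-2.2, -2.1, 4.8]
gripper_width: 42.0
```

```bash
python3 -c "
from h import *
from bench import get_image
t=get_image('top');print(deckangle(t))
plan(649.3,89,107,132.4)"
```

```text
[None, -137.48, None]
t 31.07 pos [644.   84.9 111.1] yawz 132.51 F [-2.91 -1.59  4.64] w 41.9 j [ 0.38  0.53 -0.08  0.   -0.96 -1.21] 
  SHIFT [ 4.05 -6.69 -0.51] spin 0.11
```

```bash
python3 -c "
from h import *
from bench import get_image
w=get_image('wrist');save(w,'w25.png',(195,170,320,300),5)
"
```

```text
(no output)
```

View pics/w25.png

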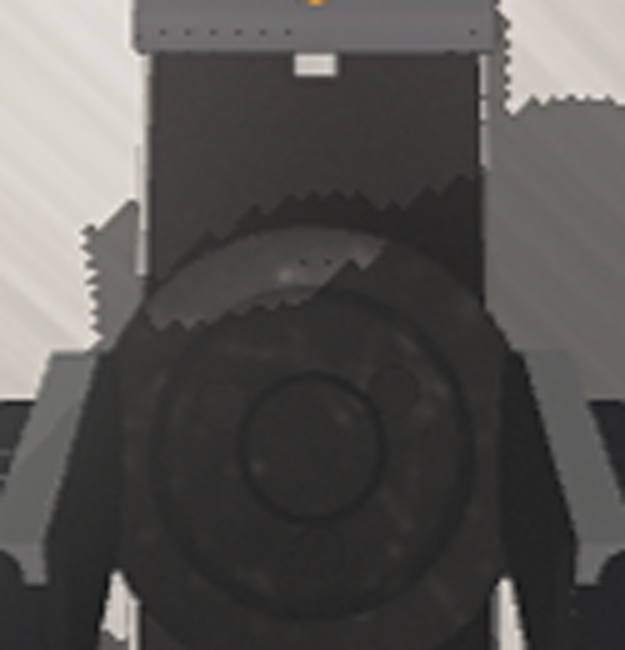

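>>> apply_moves(
  targets="0 0 0 0 -0.35;0 0 0 0 -0.35;0 0 0 0 -0.35;3 0 0 0 -0.35;6 0 0 0 -0.35;6 0 0 0 -0.35",
)

```text
clock: 31.62
position: [643.5, 85.1, 103.0]
ee_rot: [-0.647, 0.285, 0.648, 0.284]
contact_force: [-0.6, -0.7, -0.4]
gripper_width: 57.5
```

```bash
python3 -c "
from h import *
from bench import get_image
t=get_image('top');print(deckangle(t))
w=get_image('wrist');save(w,'w26.png',(150,100,360,384),2.1)
plan(649.3,89,107,132.4)"
```

```text
[None, -137.48, None]
t 31.72 pos [643.9  85.2 103.7] yawz 132.5 F [ 0.43  0.92 -0.15] w 57.1 j [ 0.38  0.53 -0.09 -0.   -0.95 -1.21] 
  SHIFT [-3.31 -6.55 -0.82] spin 0.1
```

View pics/w26.png

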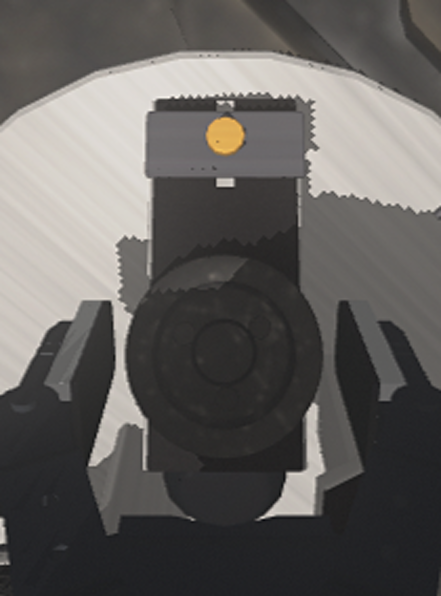

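```bash
python3 -c "
from h import *
from bench import get_image
s,R_=st();w=get_image('wrist');p=s['position']
o,v=ray(w,(255.9,266.7))
a=np.radians(222.4);e=np.array([np.cos(a),np.sin(a)]);n=np.array([.5*e[0],.5*e[1],.866])
for zf in(114.5,116.5,118.5):
  P0=np.array([691.4+34*e[0],127.4+34*e[1],zf])+12*n
  q=o+v*(((P0-o)@n)/(v@n));c=q-6*n
  print(zf,'top',(R_.T@(q-p)).round(1),'centre',(R_.T@(c-p)).round(1))
"
```

```text
114.5 top [-8.7 -1.9 -1.1] centre [-3.5 -4.9 -1.1]
116.5 top [-10.2  -1.   -1.1] centre [-5.  -4.  -1.1]
118.5 top [-11.6  -0.   -1.1] centre [-6.4 -3.  -1.1]
```

>>> apply_moves(
  targets="-1 -1.7 0 0 -0.35;-1 -3.5 0 0 -0.35;-1 -3.5 0 0 -0.35;-1 -3.5 0 0 1;-1 -3.5 0 0 1;-1 -3.5 0 0 1",
)

```text
clock: 32.27
position: [647.0, 87.6, 106.1]
ee_rot: [0.648, -0.284, -0.647, -0.285]
contact_force: [-1.1, 0.7, 3.9]
gripper_width: 45.9
```

```bash
python3 -c "
from h import *
from bench import get_image
t=get_image('top');print(deckangle(t))
plan(649.3,89,107,132.4)"
```

```text
[None, -137.16, None]
t 32.32 pos [647.   87.6 106.1] yawz 132.52 F [-1.6  -0.82  3.92] w 46.1 j [ 0.38  0.53 -0.08  0.   -0.96 -1.21] 
  SHIFT [-0.92 -2.62 -0.51] spin 0.12
```

>>> apply_moves(
  targets="-0.5 0 0.2 0 1;-1 0.2 0.3 0 1;-1 0.2 0.3 0 1",
)

```text
clock: 32.57
position: [646.0, 87.7, 105.8]
ee_rot: [-0.647, 0.285, 0.647, 0.285]
contact_force: [0.1, -0.7, 0.8]
gripper_width: 46.1
```

```bash
python3 -c "
from h import *
from bench import get_image
t=get_image('top');print(deckangle(t))
plan(649.3,89,107,132.4)"
```

```text
[None, -137.5, None]
t 32.62 pos [646.   87.6 105.8] yawz 132.5 F [ 0.55 -0.55  0.87] w 45.7 j [ 0.38  0.53 -0.08 -0.   -0.96 -1.21] 
  SHIFT [-1.25 -3.34 -1.17] spin 0.1
```

Deck back at nominal, load ~1 N. Lift 1.5 mm square off the slope and check alignment.

>>> apply_moves(
  targets="-0.6 0.3 0 0 1;-1.2 0.6 0 0 1;-1.7 0.8 0 0 1;-1.7 0.8 0 0 1",
)

```text
clock: 32.95
position: [645.7, 87.1, 107.8]
ee_rot: [-0.647, 0.285, 0.647, 0.285]
contact_force: [0.3, -0.7, -0.5]
gripper_width: 45.7
```

```bash
python3 -c "
from h import *
from bench import get_image
t=get_image('top');print(deckangle(t))
w=get_image('wrist');save(w,'w27.png',(150,100,360,384),2.1)
t=get_image('top');print(deckangle(t))
plan(649.3,89,107,132.4)"
```

```text
[None, -137.5, None]
[None, -137.5, None]
t 33.1 pos [645.7  87.2 107.9] yawz 132.5 F [ 0.51 -0.76  0.25] w 45.8 j [ 0.38  0.53 -0.08 -0.   -0.96 -1.21] 
  SHIFT [ 0.85 -3.9  -1.08] spin 0.1
```

View pics/w27.png

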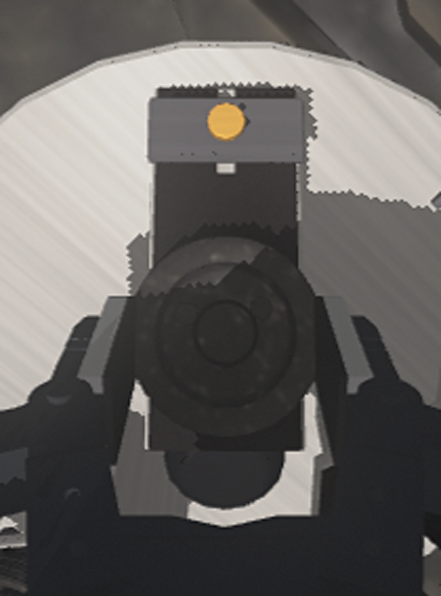

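>>> apply_moves(
  targets="1.7 2 0 0 1;3.2 4.6 0 0 1;4.7 7.2 0 0 1;6.2 9.8 0 0 1;7.7 12.4 0 0 1;9.2 15 0 0 1;10.5 17.3 0 0 1;10.5 17.3 0 0 1",
)

```text
clock: 33.77
position: [632.3, 75.0, 97.0]
ee_rot: [-0.647, 0.285, 0.647, 0.285]
contact_force: [-0.8, 0.6, -0.0]
gripper_width: 45.7
```

```bash
python3 -c "
from h import *
from bench import get_image
t=get_image('top');print(deckangle(t))
w=get_image('wrist');save(w,'w28.png',(150,100,360,384),2.1)
s=get_image('scene');save(s,'s28.png',(170,150,260,240),6)
plan(649.3,89,107,132.4)"
```

```text
[None, -137.63, None]
t 33.92 pos [633.1  75.5  97.5] yawz 132.51 F [-0.1  -0.24 -0.44] w 45.5 j [ 0.37  0.52 -0.13  0.   -0.92 -1.2 ] 
  SHIFT [ -9.46 -21.05  -0.94] spin 0.11
```

View pics/w28.png

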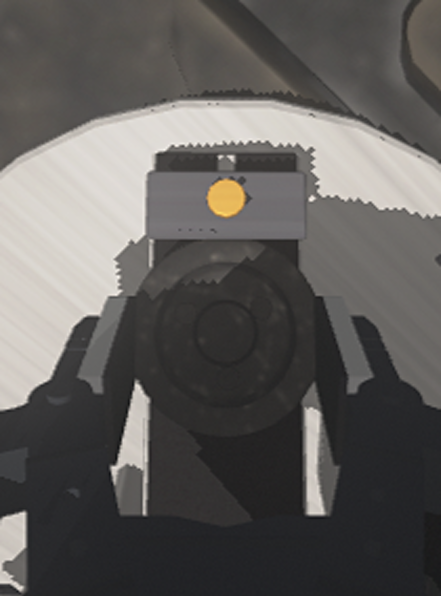

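View pics/s28.png

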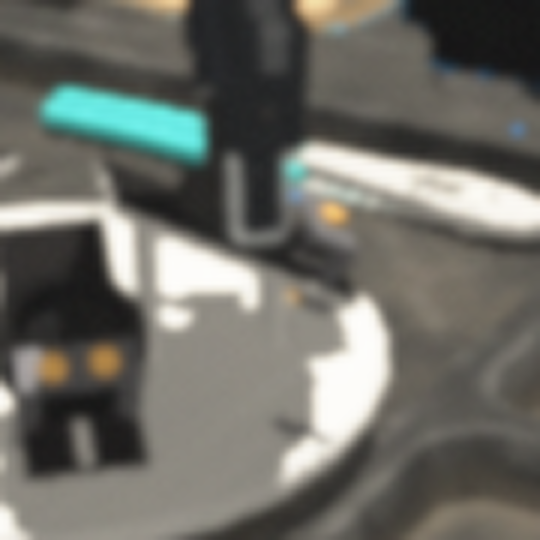

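>>> apply_moves(
  targets="0.7 1.2 0 0 1;1.5 2.6 0 0 1;2.2 3.8 0 0 1;3 5.2 0 0 1;3.7 6.4 0 0 1;4 6.9 0 0 1;4 6.9 0 0 1",
)

```text
clock: 34.5
position: [627.7, 70.7, 93.3]
ee_rot: [-0.647, 0.285, 0.647, 0.285]
contact_force: [-0.1, -0.1, 0.2]
gripper_width: 46.1
```

```bash
python3 -c "
from h import *
from bench import get_image
t=get_image('top');print(deckangle(t))
w=get_image('wrist');save(w,'w29.png',(150,100,360,384),2.1)
plan(649.3,89,107,132.4)"
```

```text
[None, -137.62, None]
t 34.6 pos [628.   70.8  93.4] yawz 132.51 F [-0.78  0.17  0.3 ] w 45.8 j [ 0.37  0.52 -0.15  0.   -0.91 -1.2 ] 
  SHIFT [-13.57 -28.05  -0.99] spin 0.11
```

View pics/w29.png

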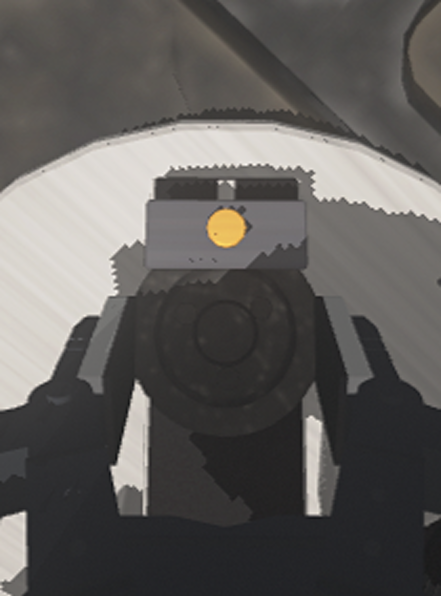

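>>> apply_moves(
  targets="0.5 0.9 0 0 1;1 1.7 0 0 1;1.5 2.6 0 0 1;2 3.5 0 0 1;2 3.5 0 0 1",
)

```text
clock: 35.02
position: [625.0, 68.3, 91.2]
ee_rot: [-0.647, 0.285, 0.647, 0.285]
contact_force: [0.4, -0.9, 0.1]
gripper_width: 45.9
```

>>> apply_moves(
  targets="0.3 0.5 0 0 1;0.5 0.9 0 0 1;0.5 0.9 0 0 1",
)

```text
clock: 35.27
position: [624.6, 67.7, 90.9]
ee_rot: [-0.647, 0.285, 0.647, 0.285]
contact_force: [-0.3, -0.1, -0.5]
gripper_width: 45.7
```

>>> apply_moves(
  targets="0.3 0.5 0 0 1;0.5 0.9 0 0 1;0.5 0.9 0 0 1",
)

```text
clock: 35.52
position: [623.9, 67.2, 90.4]
ee_rot: [-0.647, 0.285, 0.647, 0.285]
contact_force: [0.1, -0.2, -0.1]
gripper_width: 46.0
```

```bash
python3 -c "
from h import *
from bench import get_image
t=get_image('top');print(deckangle(t))
w=get_image('wrist');save(w,'w30.png',(150,100,360,384),2.1)
plan(649.3,89,107,132.4)"
```

```text
[-2.52, -137.63, None]
t 35.62 pos [624.   67.2  90.4] yawz 132.51 F [-0.28 -0.09  0.52] w 45.9 j [ 0.36  0.51 -0.16  0.   -0.89 -1.19] 
  SHIFT [-16.59 -33.38  -1.07] spin 0.11
```

View pics/w30.png

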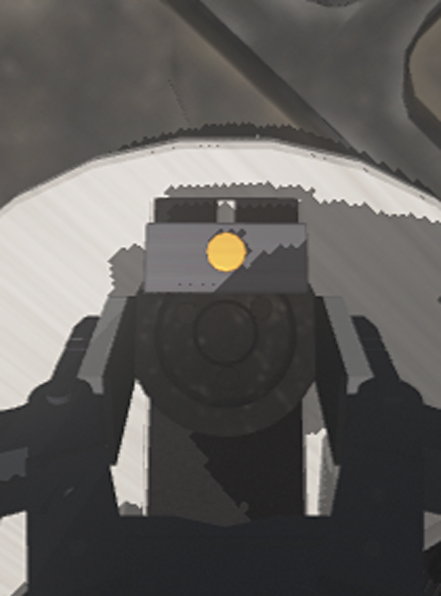

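>>> apply_moves(
  targets="0.2 0.35 0 0 1;0.4 0.7 0 0 1;0.4 0.7 0 0 1",
)

```text
clock: 35.87
position: [623.8, 66.9, 90.2]
ee_rot: [0.648, -0.284, -0.647, -0.285]
contact_force: [0.7, 0.3, -0.6]
gripper_width: 45.7
```

>>> apply_moves(
  targets="0.2 0.35 0 0 1;0.3 0.5 0 0 1;0.3 0.5 0 0 1",
)

```text
clock: 36.12
position: [623.8, 66.7, 90.1]
ee_rot: [0.648, -0.284, -0.647, -0.285]
contact_force: [2.0, 1.4, 1.0]
gripper_width: 46.1
```

>>> apply_moves(
  targets="0.2 0.35 0 0 1;0.3 0.5 0 0 1;0.3 0.5 0 0 1",
)

```text
clock: 36.37
position: [623.7, 66.5, 90.0]
ee_rot: [0.648, -0.284, -0.647, -0.285]
contact_force: [2.6, 2.1, 1.3]
gripper_width: 46.2
```

```bash
python3 -c "
from h import *
from bench import get_image
t=get_image('top');print(deckangle(t))
for i in range(2):
  plan(649.3,89,107,132.4);get_image('top')"
```

```text
[-2.45, -137.59, None]
t 36.42 pos [623.7  66.5  90. ] yawz 132.53 F [3.25 3.17 1.91] w 45.6 j [ 0.36  0.51 -0.17  0.   -0.89 -1.19] 
  SHIFT [-16.89 -34.09  -0.75] spin 0.13
t 36.47 pos [623.7  66.5  90. ] yawz 132.52 F [2.49 2.04 1.95] w 45.6 j [ 0.36  0.51 -0.17  0.   -0.89 -1.19] 
  SHIFT [-16.9  -34.09  -0.74] spin 0.12
```

>>> apply_moves(
  targets="0.4 -0.25 0 0 1;0.9 -0.5 0 0 1;1.4 -0.7 0 0 1;1.4 -0.7 0 0 1",
)

```text
clock: 36.85
position: [623.4, 66.5, 88.3]
ee_rot: [0.647, -0.285, -0.647, -0.285]
contact_force: [3.5, 1.4, 5.0]
gripper_width: 45.7
```

```bash
python3 -c "
from h import *
from bench import get_image
t=get_image('top');print(deckangle(t))
for i in range(2):
  plan(649.3,89,107,132.4);get_image('top')"
```

```text
[-2.45, -137.68, None]
t 36.9 pos [623.4  66.5  88.3] yawz 132.51 F [1.95 2.2  5.5 ] w 45.8 j [ 0.36  0.52 -0.17  0.   -0.89 -1.19] 
  SHIFT [-18.68 -34.27  -0.89] spin 0.11
t 36.95 pos [623.5  66.5  88.3] yawz 132.51 F [2.39 1.91 4.51] w 45.9 j [ 0.36  0.52 -0.17  0.   -0.89 -1.19] 
  SHIFT [-18.65 -34.25  -0.88] spin 0.11
```

>>> apply_moves(
  targets="-0.4 -0.2 0 0 1;-0.6 -0.3 0 0 1;-0.6 -0.3 0 0 1",
)

```text
clock: 37.25
position: [623.3, 66.7, 88.4]
ee_rot: [-0.647, 0.285, 0.647, 0.285]
contact_force: [2.5, 1.5, 3.8]
gripper_width: 45.9
```

```bash
python3 -c "
from h import *
from bench import get_image
t=get_image('top');print(deckangle(t))
for i in range(2):
  plan(649.3,89,107,132.4);get_image('top')"
```

```text
[-2.55, -137.94, None]
t 37.3 pos [623.3  66.7  88.4] yawz 132.5 F [2.66 1.59 3.33] w 45.4 j [ 0.36  0.52 -0.17 -0.   -0.89 -1.19] 
  SHIFT [-18.64 -34.25  -1.13] spin 0.1
t 37.35 pos [623.3  66.7  88.4] yawz 132.5 F [2.23 2.   3.63] w 45.8 j [ 0.36  0.52 -0.17 -0.   -0.89 -1.19] 
  SHIFT [-18.66 -34.28  -1.13] spin 0.1
```

>>> apply_moves(
  targets="-0.3 -0.2 -0.1 0 1;-0.5 -0.4 -0.2 0 1;-0.5 -0.4 -0.2 0 1",
)

```text
clock: 37.65
position: [623.2, 66.6, 88.5]
ee_rot: [-0.647, 0.285, 0.648, 0.284]
contact_force: [1.9, 0.5, 2.2]
gripper_width: 46.0
```

```bash
python3 -c "
from h import *
from bench import get_image
t=get_image('top');print(deckangle(t))
for i in range(2):
  plan(649.3,89,107,132.4);get_image('top')"
```

```text
[-2.56, -138.03, None]
t 37.7 pos [623.3  66.6  88.6] yawz 132.49 F [1.36 0.82 1.12] w 45.9 j [ 0.36  0.52 -0.16 -0.   -0.89 -1.19] 
  SHIFT [-18.5  -34.31  -1.06] spin 0.09
t 37.75 pos [623.3  66.6  88.6] yawz 132.49 F [1.25 0.78 0.71] w 46.0 j [ 0.36  0.52 -0.16 -0.   -0.89 -1.19] 
  SHIFT [-18.47 -34.3   -1.05] spin 0.09
```

```bash
python3 -c "
from h import *
from bench import get_image
t=get_image('top');save(t,'t31.png',(180,95,290,205),5)
w=get_image('wrist');save(w,'w31.png',(150,100,360,384),2.1)
"
```

```text
(no output)
```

View pics/t31.png

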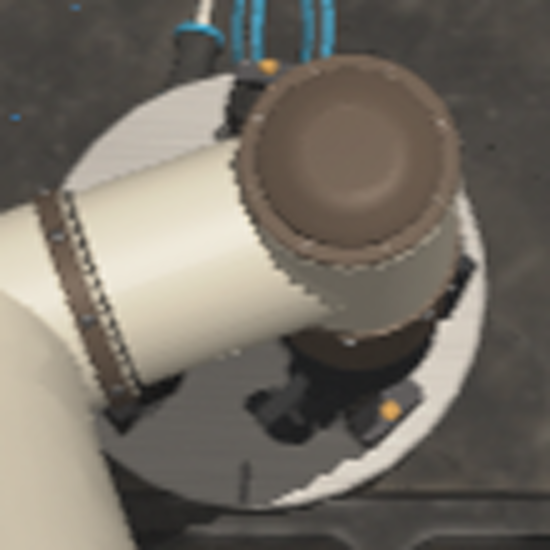

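View pics/w31.png

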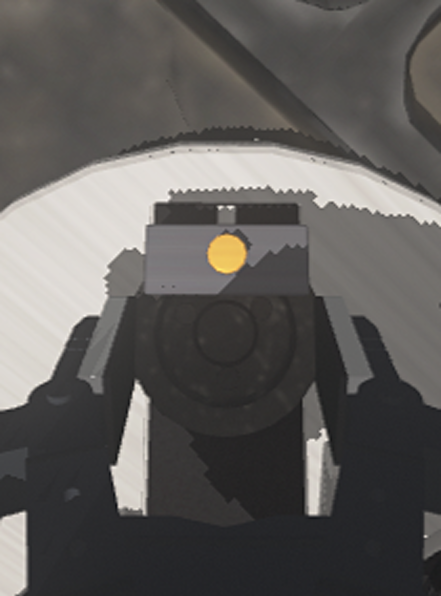

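>>> apply_moves(
  targets="0 0 -0.2 0 1;0 0 -0.2 0 1;0 0 -0.2 0 -0.4;0 0 -0.2 0 -0.45;0 0 -0.2 0 -0.45",
)

```text
clock: 38.32
position: [623.4, 66.4, 88.7]
ee_rot: [-0.647, 0.285, 0.648, 0.284]
contact_force: [-0.2, 0.3, -0.7]
gripper_width: 61.7
```

```bash
python3 -c "
from h import *
from bench import get_image
t=get_image('top');print(deckangle(t))
w=get_image('wrist');save(w,'w32.png',(150,100,360,384),2.1)
plan(649.3,89,107,132.4)
t=get_image('top');print(deckangle(t))
"
```

```text
[-2.51, -137.89, None]
t 38.42 pos [623.6  66.5  88.9] yawz 132.5 F [ 0.08 -0.63 -0.62] w 61.9 j [ 0.36  0.52 -0.16 -0.   -0.89 -1.19] 
  SHIFT [-18.17 -34.09  -0.75] spin 0.1
[-2.52, -137.89, None]
```

View pics/w32.png

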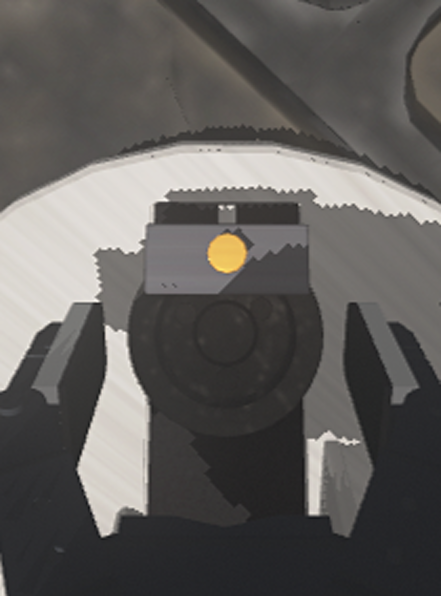

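>>> apply_moves(
  targets="-10 0 0 0 -0.45;-40 0 0 0 -0.45;-80 0 0 0 -0.6;-120 0 0 0 -0.6;-160 -30 30 0 -0.6;-160 -60 60 0 -0.6;-160 -60 60 0 -0.6",
)

```text
clock: 39.05
position: [629.1, 155.2, 253.9]
ee_rot: [0.65, -0.282, -0.646, -0.286]
contact_force: [-0.6, -0.4, -0.4]
gripper_width: 68.4
```

```bash
python3 -c "
from h import *
from bench import get_image
w=get_image('wrist');save(w,'w33.png',None,1.5)
t=get_image('top');print(deckangle(t))
s=get_image('scene');save(s,'s33.png',(110,150,260,255),5)
plan(400,-100,250)
"
```

```text
[-2.53, -137.68, None]
t 39.2 pos [627.3 152.4 249.3] yawz 132.62 F [ 0.18 -0.45  0.52] w 68.2 j [ 0.49  0.41  0.09 -0.   -1.25 -1.32] 
  SHIFT [ -0.66 338.2  -31.86] spin 0
```

View pics/w33.png

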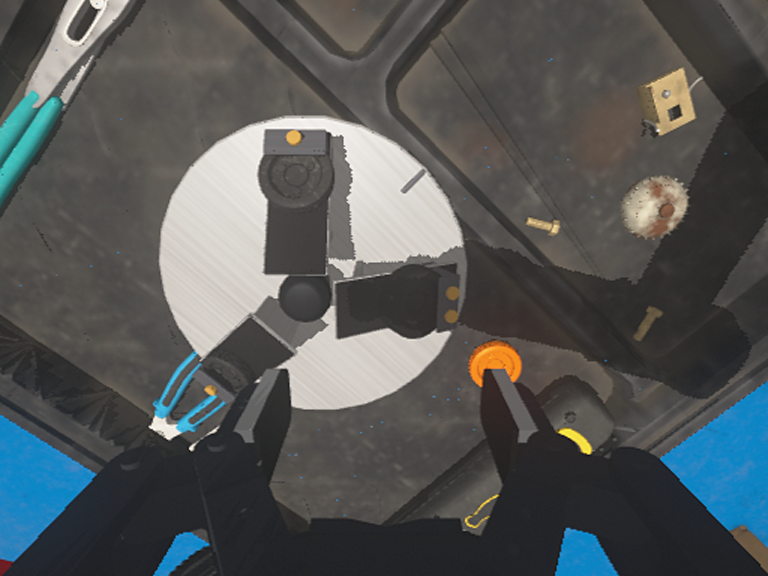

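View pics/s33.png

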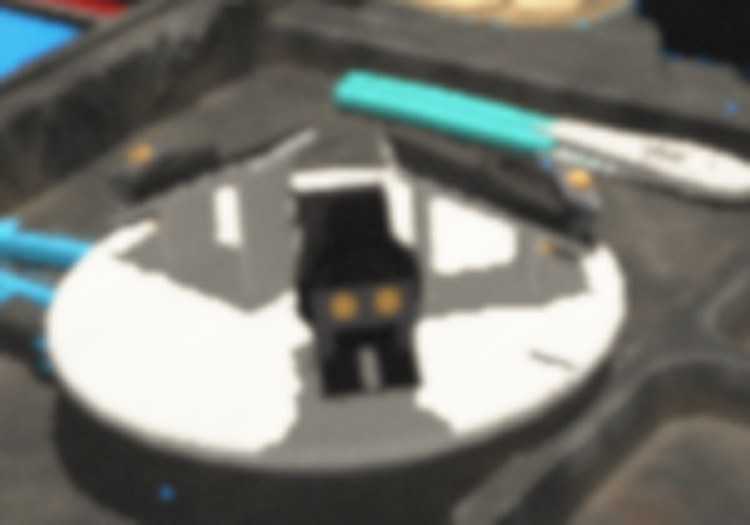

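>>> apply_moves(
  targets="-20 40 -10 0 -0.6;-20 80 -20 0 -0.6;-20 160 -30 0 -0.6;-20 250 -30 0 -0.6;-20 330 -30 0 -0.6;-20 330 -30 0 -0.6;-20 330 -30 0 -0.6;-20 330 -30 0 -0.6;-20 330 -30 0 -0.6;-20 330 -30 0 -0.6",
)

```text
clock: 40.03
position: [402.2, -95.7, 269.1]
ee_rot: [-0.647, 0.286, 0.647, 0.286]
contact_force: [0.6, -0.5, 0.5]
gripper_width: 68.4
```

```bash
python3 -c "
from h import *
from bench import get_image
import pickle
t=get_image('top');s=get_image('scene');D=pickle.load(open('d0.pkl','rb'))
print(deckangle(D['top']),deckangle(t))
def studs(d,b):
    c=d['img'][b[1]:b[3],b[0]:b[2]].astype(float);w=np.clip(c[...,0]-c[...,2]-60,0,None)*(c[...,0]>150)
    yy,xx=np.mgrid[b[1]:b[3],b[0]:b[2]];return ((w*xx).sum()/w.sum()).round(2),((w*yy).sum()/w.sum()).round(2)
for b in((190,160,210,182),(245,165,272,190),(222,100,250,116)): print('top',studs(D['top'],b),studs(t,b))
for b in((172,205,195,220),(220,180,232,192),(130,174,146,186)): print('scene',studs(D['scene'],b),studs(s,b))
save(t,'t34.png',(180,95,290,205),5);save(t,'t34f.png')
plan(0,0,0)
"
```

```text
[-2.57, -137.64, 131.26] [-2.53, -137.85, 131.36]
top (np.float64(199.43), np.float64(171.41)) (np.float64(199.47), np.float64(171.46))
top (np.float64(257.5), np.float64(176.12)) (np.float64(257.77), np.float64(176.63))
top (np.float64(233.18), np.float64(107.72)) (np.float64(233.16), np.float64(107.55))
scene (np.float64(182.52), np.float64(210.27)) (np.float64(182.56), np.float64(210.43))
scene (np.float64(225.26), np.float64(185.13)) (np.float64(225.42), np.float64(185.31))
scene (np.float64(137.68), np.float64(180.19)) (np.float64(137.67), np.float64(180.19))
t 40.13 pos [404.6 -94.2 269.1] yawz 132.42 F [ 0.2   0.93 -0.58] w 68.1 j [ 0.17 -0.01 -0.4   0.   -1.18 -1.  ] 
  SHIFT [269.02 235.12 342.5 ] spin 0
```

View pics/t34.png

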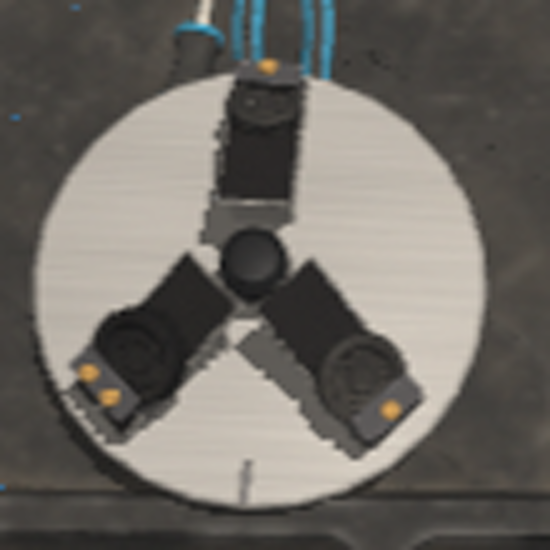

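View pics/t34f.png

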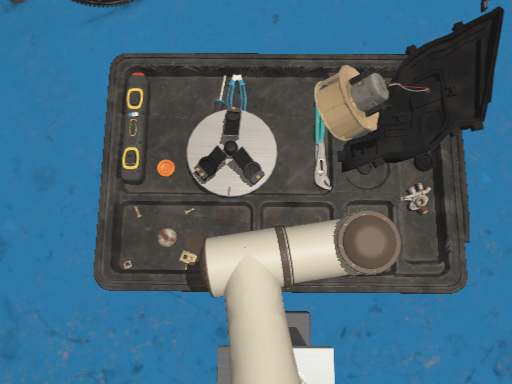

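```bash
python3 -c "
from h import *
from bench import get_image
import pickle
t=get_image('top');s=get_image('scene');D=pickle.load(open('d0.pkl','rb'));t17=pickle.load(open('d17t.pkl','rb'))
def im(d,b): 
    return d['img'][b[1]:b[3],b[0]:b[2]].astype(np.int32)
b=(253,171,265,182)
for n,d in(('0',D['top']),('17',t17),('now',t)): print(n);print((im(d,b)[...,0]-im(d,b)[...,2]))
b=(220,181,231,190)
for n,d in(('0',D['scene']),('now',s)): print(n);print((im(d,b)[...,0]-im(d,b)[...,2]))
"
```

```text
0
[[  4   4   4   3   3   4   5   5   4   9  17  13]
 [  5   7   4   3   4   3   5   4   4   4   8  16]
 [ 12  14   8   3   5   5   5   5   5   4   6  15]
 [ 11  11   4   6  11  10   5   4   5   5   6  16]
 [  2   3   8  75 125 114  54   5   4   4   5  17]
 [  3   4  16  88 126 127  99   4   3   3  15  13]
 [  3   4  11  90 126 125  96   5   6  16  12  13]
 [  3   4   3  17  48  54  26   4  15  14  14  14]
 [  4   5   5   6   6   7   7  15  13  13  13  12]
 [  5   5   4   3   7  10  17  13  13  13  14  14]
 [  6   5   3   3   6  14  14  14  14  13  13  17]]
17
[[  3   4   3   3   3   3   5   4   3   9  16  16]
 [  5   7   4   4   3   3   5   4   4   4   7  15]
 [ 14  15   7   4   4   4   4   4   4   5   5  13]
 [ 10  10   3   6  11   9   5   4   4   5   3  13]
 [  2   2   7  71 122 109  49   4   4   3   6  15]
 [  3   4  15  83 125 124  94   4   3   4  14  16]
 [  3   3  10  84 123 123  90   4   5  14  15  15]
 [  3   4   5  13  44  51  24   4  14  18  19  17]
 [  4   4   5   5   6   7   7  15  17  17  16  16]
 [  5   4   4   4   7  10  15  17  17  16  17  18]
 [  6   5   3   3   6  
[... 748 characters left out ...]
 21  57  92  98  84  48  21  11  11]
 [  9   9  24  65 103 115 112  85  41  19  16]
 [ 11   9  18  45  85 110 110  81  40  20  18]
 [ 12   8   9  20  40  58  62  46  26  19  18]
 [  9   6   4   8  13  18  21  17  15  15  16]
 [  7   4   3   4   5   6   7   9  10  13  14]]
now
[[-10   8  12  11   9   7   6   6   7   9  11]
 [-20   5  10  12  10   8   4   2   2   4   7]
 [-12   4  10  23  37  39  27  13   6   5   7]
 [ -1   5  17  48  83  86  76  54  26  12  10]
 [  4   8  22  62  98 105 103  93  54  23  16]
 [  4   5  17  49  86 109 113  94  56  26  18]
 [  5   4   8  22  43  63  70  56  33  20  18]
 [  7   5   4   8  14  22  26  20  15  13  15]
 [  8   7   5   4   6   8   9   8   9  10  13]]
```

```bash
python3 -c "
from bench import job
print(job.job_done())"
```

```text
the job is handed in; nothing more can be done
None
```

Both caps are on their rests and the job is handed in. However, the deck turned for a while during the loading, and the low rest's stop seems to have slipped slightly. I handed it in at about 40 s, with the arm clear of everything.

- **Thick cap:** it is on the two-stud rest, laid flat and slid under the keeper. I felt the posts at 3 to 4.5 N, let the force ease, and released the cap with about 3 N still on them. The two studs have not moved in the top view (0.05 px).
- **Thin cap:** it is on the one-stud rest, laid flat and slid under the keeper. I felt the posts at about 3.5 N. While I was lowering the cap onto the face, the force along the slope, part of it rubber friction, briefly reached about 5 N. I backed off to 1.7 N and released.
- **Low rest's stop:** its stud now reads about 0.4 px outward in the top view and less in the scene view. The stop has probably slipped by 0.5 to 1 mm. I left it, because pushing it back risked doing more harm.
- **Deck angle:** it finished within about 0.1° of where it started, going by the far-side and two-stud rests. The low stud reads 0.2° off, which fits the slip. The deck did not stay still throughout:
    - It turned up to 3.7° while I was tilting the thick cap onto its slope.
    - It turned about 1.3° for a moment with the thin cap.
    - I brought it back both times while still in contact.
- **Left alone:** the domed cap, the bracket, the screwdriver and the orange look-alike were not touched. The arm hides the screwdriver in the last top view.
- **Not seen directly:** the posts are hidden under the keepers. That each cap touches both of them rests on the felt force and the centred alignment at release.

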